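# Find the steel sample mount and slide it under the microscope

## Robot

A 7-joint arm with a two-finger parallel gripper is mounted at the origin on the work surface. World frame = base frame: x ahead of the robot, y to its left, z up, the work surface at z = 0. Lengths are in m, angles in rad, forces in N, time in s.
With the tool pointing down it reaches from about 0.4 to 0.85 m from the base axis. Payload 10.4 kg.
Tool frame: the origin (TCP) lies at the very end of the fingers, on their centre line; the grasp point (between the pads) lies 19 mm behind it (robot.grasp_offset is the distance from the TCP to the grasp point, in m); z points along the fingers, y is the direction in which the jaws open and shut (so a half turn about z gives the same grasp; the last joint's range is limited). The gripper opens to 87 mm and grips with 3 to 60 N. Pads are 19 mm wide; open, the fingers measure 117 mm over their backs; the gripper's body (75 mm by 190 mm) begins 51 mm behind the grasp point.
Start: joints at [1.095, 0.332, -0.065, 1.46, 0.022, 1.35, -0.088], TCP at [0.273, -0.562, 0.223] pointing down, gripper open.
Joint ranges: [-2.6, 2.6], [-0.5, 2.12], [-1.47, 1.34], [0.16, 2.42], [-1.27, 4.41], [0.06, 2.06], [-2.6, 2.6]. Speed limits (rad/s): [2.22, 2.22, 2.79, 2.79, 3.14, 3.14, 3.14].

## Interface

Orientations are given as a rotation vector (axis times angle).
In Python, from bench import telemetry, optics, close_job, robot gives the robot as it stands.
- The arm moves only by the shell command python3 -m inch 'ROWS' [OPENING]. ROWS is JSON, a list of rows, each an object with "translation": the shift along the tool's x, y, z in mm, a list of three; "rotation": the turn, a rotation vector about the tool's x, y, z in rad, a list of three. A call has 1 to 5 rows; each row shifts and turns the commanded pose from where the row before left it, along the tool's axes as they then stand; what a row does not reach is not made up. A row lasts 1/8 s, in which the tool goes at most 62.5 mm and 10.7 degrees, less where a joint would pass 70% of its speed; a pose out of reach is approached as far as the arm can. A call with a gripper value outside its range is refused whole. OPENING is the opening, from 0 (shut) to 1 (fully open), set as the call begins (- or left out, the last holds). The fingers move at their own pace and stop on an object; the grip force is fixed at half the most. Time passes only in rows, so rows that do not move let the fingers close. It gives the time, the measured TCP pose, the force and the opening at its end, in the units of the state.
- telemetry.sense(): the state, without advancing time (a new reading comes with each control period).
- optics.camera(name): name is "side" or "top" or "wrist"; returns a dict with "color" (420x560x3 uint8, blue, green, red), "mtx" (3x3 intrinsics, pixels), "eye" and "rotation" of the camera in the world; the wrist camera has in their place "hand_eye" (4x4, takes a point from camera to tool coordinates, whose origin is the TCP and whose axes are the flange's). Camera axes: x right, y down, z forward; pixel columns grow to the right and rows downward; lengths in m; the calibration is good to about 2 mm. The wrist camera is an equidistant fisheye: a pixel r from the principal point sees the ray r / f radians off the axis. A picture is of the moment at which its call begins: read the wrist's pose just before it. There is no depth.
- close_job(): hands the job in, once; it reports no verdict.
The state is a dict: "time_s": time; "joint_positions": joint angles; "joint_velocities": joint speeds; "tau": joint torques, N m; "tcp_pos": TCP position; "tool_rot": TCP orientation; "force": force on the tool from outside, world axes, zero at the start; "ft_torque": the same for the moment, N m; "width": finger opening in m.
Only numpy, scipy, OpenCV 4.12 (cv2) and the standard library are available. Lean on these libraries where they do the work, as an engineer would, in place of code of your own. Each camera call takes 0.05 s, during which the arm holds its last target.

## Task

Three identical-looking black mounts lie face down on the grey board: one has a steel sample set in its underside, the other two are blanks. Turn them over as needed to find the one with the steel, set it steel side up in the middle of the carriage tray of the gantry microscope, and push the carriage fully home under the lens. Leave the blanks off the microscope, on the board or the bench.

Things in the scene. Friction and masses are not known exactly. Their poses are not given: they have to be found in the camera images.
- sample_mount: The mount with the steel sample: a black resin block 46 mm long (its own x), 24 mm wide (its own y), 38 mm high, about 70 g, origin at the centre of its underside as delivered, z up out of its back. Its underside (at the origin) carries a flush polished steel rectangle 30 x 16 mm, unseen while it lies face down at the start; the back is plain black. Starts on the board with z up; steel side up means its z axis points down. Any of the three places on the board may hold it.
- blank_mount_1: A blank: black resin block of the same look, 46 mm long (its own x), 24 mm wide (its own y), 38 mm high, about 70 g, origin at the centre of its underside as delivered, z up out of its back. Its underside is plain black.
- blank_mount_2: Second blank, the same as blank_mount_1.
- board: Fixed light grey board, 160 (x) x 380 (y) x 6 mm, on the bench (bench top at height 0); origin at the centre of its underside. The three mounts start on it in a row along its y axis, about 110 mm apart, with their long sides roughly across the row (along the board's x). Dry surfaces: a mount pushed sideways near the top of a long side tips over onto its other long side (it may slide a little first), and then shows its underside to the pusher.
- microscope: Fixed white gantry microscope. Origin on the bench under the tray's loading place; x points the way the carriage is pushed, away from the robot. Base plate 12 mm high, from x = -80 to 240 mm, 180 mm wide. Two posts (22 mm wide, 45 mm deep, at x = 160 mm, y = +-78 mm, clear gap 134 mm) carry a bridge 134 to 170 mm above the bench; the lens points down at x = 150 mm, y = 0, its lower end 78 mm above the bench (54 mm above the tray floor); the camera on top reaches 223 mm.
- tray (a point): Centre of the tray floor of the sliding carriage, 24 mm above the bench, axes as the microscope's, moving with the carriage. Dark steel tray, floor 100 mm (x) by 80 mm (y), with lips 4 mm high and 5 mm thick along its two y sides and open at its x ends.
- push_block (a point): Centre of the top of the carriage's upright black push block, 60 mm above the bench, 125 mm from the tray centre towards -x of the microscope: 16 mm (x) by 30 mm (y), 36 mm high, joined to the tray by a low flat bar.
- carriage (a joint): Travel of the carriage along the microscope's x, m: 0 is fully out, 0.150 is the end stop, with the tray under the lens (fully home). Slides with about 2 N friction plus 8 N per m/s drag and stays where it is left.
Mind the look-alikes: they are no part of the job. Leave any red look-alike of the blank_mount_2 alone.

How it is judged:
On the way:
1. the sample mount rests steel side up in the middle of the tray, the carriage not yet under the lens, and is let go (horizontal distance between sample_mount and tray below 0.022 m and z of sample_mount in the frame of tray between 0.034 and 0.042 m and angle between sample_mount's own z axis and vertical above 2.96 rad and value of joint carriage below 0.06 m and contact force between the fingers and sample_mount below 0.05 N), for 0.2 s.
At the end, for the whole second after the job is handed in: The sample mount lies flat and steel side up on the tray floor, its centre within 22 mm of the tray centre, at rest; the carriage is within 6 mm of its end stop under the lens; both blanks rest low on the board or bench, more than 80 mm from the tray centre (horizontal distance between sample_mount and tray below 0.022 m and z of sample_mount in the frame of tray between 0.034 and 0.042 m and angle between sample_mount's own z axis and vertical above 2.96 rad and value of joint carriage above 0.144 m and linear speed of each of sample_mount, blank_mount_1, blank_mount_2 below 0.02 m/s and horizontal distance between each of blank_mount_1, blank_mount_2 and tray above 0.08 m and height (world z) of each of blank_mount_1, blank_mount_2 below 0.045 m); the robot touches nothing.
It also fails if it takes over 67 s, if anything falls off the work surface, if the arm or the gripper's body presses on something with over 40 N, if the wrist force passes 120 N, or if a joint passes its speed limit or range.

## Working session

There is one attempt and no reset: what is moved stays moved. The work goes in short steps, Python scripts to look and compute and a shell command to move; the robot and the scene stay as the last step left them, time stands still between calls to the robot, and variables do not carry over. Pictures are saved under pics/ and viewed, and the job is handed in when it is done.

```bash
ls; mkdir -p pics; python3 - <<'E'
from bench import telemetry, optics, robot
import cv2
s=telemetry.sense()
for k in ['time_s','tcp_pos','tool_rot','force','width']: print(k,s[k])
for n in ['side','top','wrist']:
    c=optics.camera(n); cv2.imwrite(f'pics/{n}0.png',c['color'])
    print(n,{k:v for k,v in c.items() if k!='color'})
E
```

```text
pics
time_s 0.0
tcp_pos [ 0.27327174 -0.56167487  0.22177687]
tool_rot [-3.06013868e+00 -7.04994820e-01  6.01004659e-04]
force [-0.30806953  0.02381341  0.08963922]
width 0.08685236075812111
side {'mtx': array([[450.09493309,   0.        , 278.44780903],
       [  0.        , 450.09493309, 203.38289814],
       [  0.        ,   0.        ,   1.        ]]), 'eye': array([0.08687798, 0.65964464, 0.80264524]), 'rotation': array([-0.64731032,  2.63705096, -1.18198826])}
top {'mtx': array([[471.53545269,   0.        , 288.66441521],
       [  0.        , 471.53545269, 211.23335831],
       [  0.        ,   0.        ,   1.        ]]), 'eye': array([ 0.26855157, -0.0595994 ,  1.05242962]), 'rotation': array([-2.12416823,  2.10606184, -0.20379701])}
wrist {'mtx': array([[325.1922621 ,   0.        , 277.51296115],
       [  0.        , 325.1922621 , 211.2812863 ],
       [  0.        ,   0.        ,   1.        ]]), 'hand_eye': array([[-4.50471631e-04, -9.69104313e-01, -2.46650820e-01,
         6.70759103e-02],
       [ 9.99999897e-01, -4.49454546e-04, -6.04224444e-05,
        -6.52792074e-04],
       [-5.23026810e-05, -2.46650822e-01,  9.69104416e-01,
        -1.61235125e-01],
       [ 0.00000000e+00,  0.00000000e+00,  0.00000000e+00,
         1.00000000e+00]])}
```

View pics/side0.png

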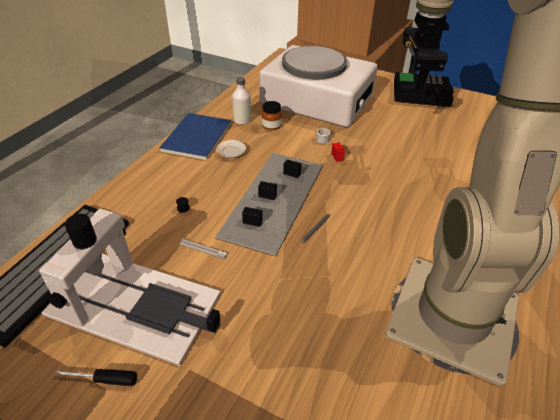

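View pics/top0.png

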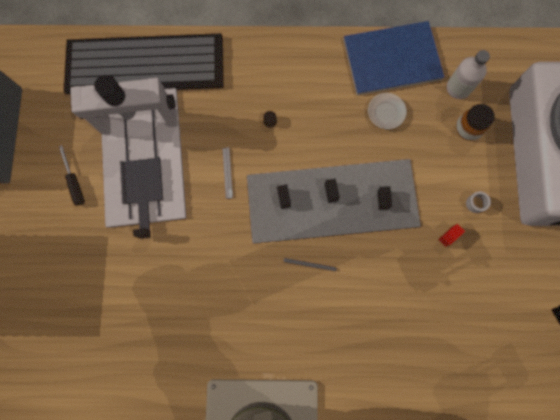

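View pics/wrist0.png

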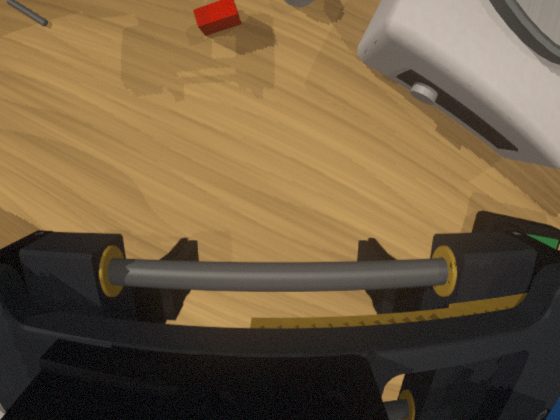

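```bash
cat > h.py <<'E'
import numpy as np, cv2
from scipy.spatial.transform import Rotation as R
from bench import telemetry, optics, robot
def ray(c,uv):
    K=c['mtx']; d=np.array([(uv[0]-K[0,2])/K[0,0],(uv[1]-K[1,2])/K[1,1],1.0])
    return np.array(c['eye']), R.from_rotvec(c['rotation']).as_matrix()@d
def onplane(c,uv,z):
    e,d=ray(c,uv); return e+d*(z-e[2])/d[2]
def proj(c,p):
    q=R.from_rotvec(c['rotation']).as_matrix().T@(np.array(p)-c['eye']); q=c['mtx']@q; return q[:2]/q[2]
def two(c1,u1,c2,u2):
    e1,d1=ray(c1,u1);e2,d2=ray(c2,u2)
    A=np.stack([d1,-d2],1); t=np.linalg.lstsq(A,e2-e1,rcond=None)[0]
    a=e1+d1*t[0];b=e2+d2*t[1]; return (a+b)/2, np.linalg.norm(a-b)
def wproj(c,p,tcp,rot):
    T=c['hand_eye']; q=R.from_rotvec(rot).inv().apply(np.array(p)-tcp)
    q=T[:3,:3].T@(q-T[:3,3]); th=np.arctan2(np.hypot(q[0],q[1]),q[2]); n=q[:2]/(np.hypot(q[0],q[1])+1e-12)
    return c['mtx'][:2,2]+n*th*c['mtx'][0,0]
def say():
    s=telemetry.sense(); print('t',round(s['time_s'],2),'tcp',np.round(s['tcp_pos'],4),'w',round(s['width'],4),'F',np.round(s['force'],1)); print(np.round(R.from_rotvec(s['tool_rot']).as_matrix(),3)); return s
E
python3 - <<'E'
from h import *
import cv2
t=cv2.imread('pics/top0.png'); s=cv2.imread('pics/side0.png')
a=cv2.resize(t[150:260,230:480],None,fx=3.2,fy=3.2,interpolation=cv2.INTER_CUBIC)
b=cv2.resize(t[60:250,60:240],None,fx=3,fy=3,interpolation=cv2.INTER_CUBIC)
c=cv2.resize(s[140:240,210:360],None,fx=5,fy=5,interpolation=cv2.INTER_CUBIC)
d=cv2.resize(s[200:370,30:240],None,fx=3.5,fy=3.5,interpolation=cv2.INTER_CUBIC)
for n,i in zip('abcd',[a,b,c,d]): cv2.imwrite(f'pics/crop_{n}.png',i); print(i.shape)
for i,lo,hi in((t,(230,150),(430,250)),(s,(220,150),(325,240))):
    g=i.max(2); m=np.zeros_like(g); m[lo[1]:hi[1],lo[0]:hi[0]]=(g[lo[1]:hi[1],lo[0]:hi[0]]<42)*255
    n,l,st,ce=cv2.connectedComponentsWithStats(m)
    for k in range(1,n):
        if st[k,4]>15: print(st[k],ce[k],cv2.minAreaRect(np.argwhere(l==k)[:,::-1].astype(np.float32)))
E
```

```text
(352, 800, 3)
(570, 540, 3)
(500, 750, 3)
(595, 735, 3)
[326 181  12  21 145] [331.54482759 191.75862069] ((331.7838134765625, 190.7027130126953), (20.385475158691406, 9.86393928527832), 80.53767395019531)
[279 187  11  21 105] [284.07619048 197.94285714] ((283.8269348144531, 197.13461303710938), (19.415496826171875, 8.236878395080566), 78.69007110595703)
[379 188  12  21 197] [384.43654822 198.75634518] ((384.5, 198.0), (20.0, 11.0), 90.0)
[284 160  17  18 242] [292.02066116 168.2768595 ] ((291.90765380859375, 168.3384552001953), (18.067392349243164, 14.559161186218262), 15.255120277404785)
[259 182  18  18 270] [267.44444444 190.18148148] ((267.3648681640625, 190.31080627441406), (18.248287200927734, 15.617903709411621), 9.462321281433105)
[243 207  19  19 305] [252.07213115 216.34098361] ((252.1216278076172, 216.27027893066406), (19.72787857055664, 16.27549934387207), 9.462322235107422)
```

```bash
python3 - <<'E'
from h import *
print(robot, [a for a in dir(robot) if a[0]!='_'])
E
ls -la .
```

```text
<Robot object at 0x7f9799557e00> ['IKError', 'grasp_offset']
total 16
drwxr-xr-x  3 agent agent 4096 Dec  7 16:32 .
drwxr-xr-x 23 root  root  4096 Dec  7 16:30 ..
-rw-r--r--  1 agent agent 1133 Dec  7 16:32 h.py
drwxr-xr-x  2 agent agent 4096 Dec  7 16:32 pics
```

View pics/crop_a.png

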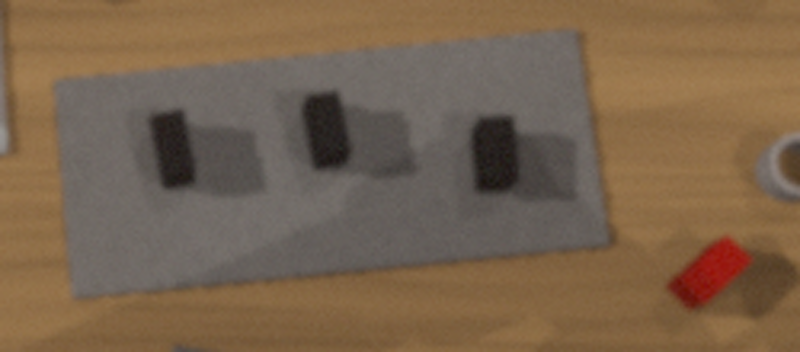

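View pics/crop_b.png

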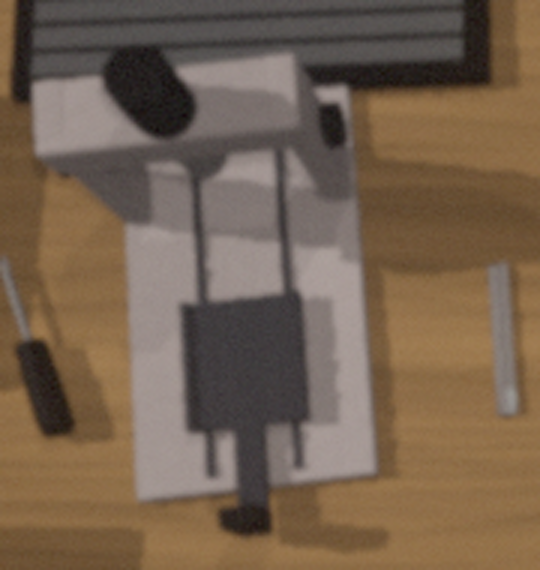

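View pics/crop_c.png

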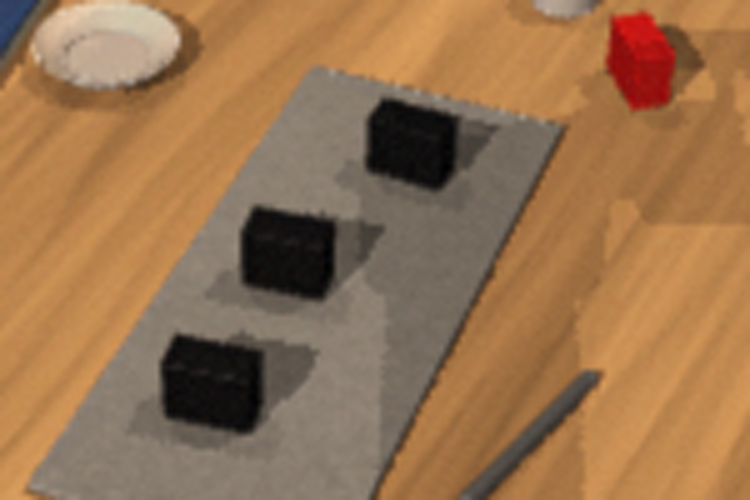

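View pics/crop_d.png

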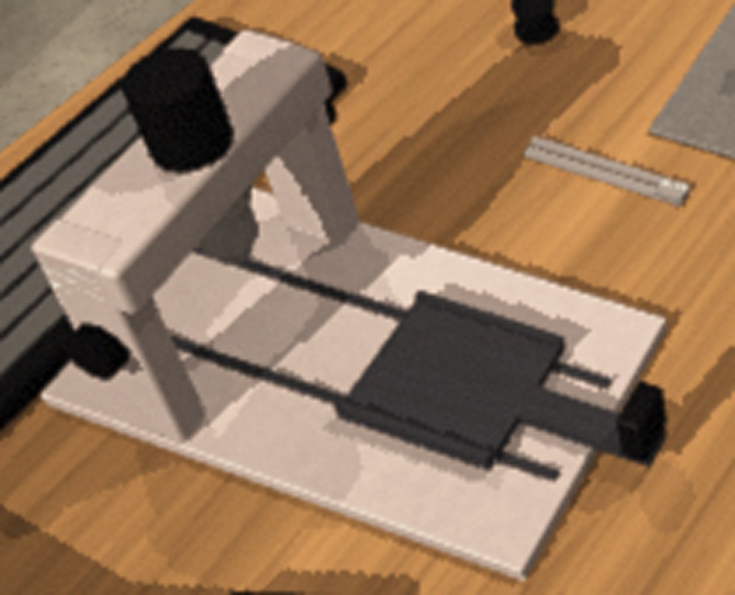

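```bash
python3 - <<'E'
from h import *
T=optics.camera('top');S=optics.camera('side')
A={'A':[(151,115),(183,111),(195,183),(163,188)],'B':[(304,96),(336,92),(349,163),(316,168)],'C':[(474,118),(513,116),(514,188),(476,191)]}
def ta(p): return (230+(p[0]+.5)/3.2-.5,150+(p[1]+.5)/3.2-.5)
for k,v in A.items():
    P=np.array([onplane(T,ta(p),.044) for p in v]); c=P.mean(0)
    l=(P[0]+P[1]-P[2]-P[3])/2; print(k,np.round(P[:,:2],3).tolist(),'c',np.round(c,4),'len',np.linalg.norm(l),'wid',np.linalg.norm(P[0]-P[1]),'ang',np.degrees(np.arctan2(l[1],l[0])),'side px',proj(S,c).round(1))
# side top-face corners crop_c (scale5, off 210,140)
C={'A':[(175,335),(264,346),(253,365+0),(163,353)],'B':[(254,207),(336,216),(330,248),(243,238)]}
# board corners top (z .006)
B=[(56,80),(578,30),(608,243),(74,297)]
P=np.array([onplane(T,ta(p),.006) for p in B]); print('board',np.round(P[:,:2],3).tolist(),P.mean(0),[np.linalg.norm(P[i]-P[(i+1)%4]) for i in range(4)])
# microscope crop_b scale3 off 60,60
def tb(p): return (60+(p[0]+.5)/3-.5,60+(p[1]+.5)/3-.5)
def sd(p): return (30+(p[0]+.5)/3.5-.5,200+(p[1]+.5)/3.5-.5)
tr=[(183,306),(300,293),(308,420),(190,432)]
P=np.array([onplane(T,tb(p),.028) for p in tr]); print('tray',np.round(P[:,:2],3).tolist(),P.mean(0),[np.linalg.norm(P[i]-P[(i+1)%4]) for i in range(4)]); c=P.mean(0)
f=(P[0]+P[1]-P[2]-P[3]);print('dir',np.degrees(np.arctan2(f[1],f[0])))
ts=[(422,292),(563,338),(492,466),(340,408)]
P=np.array([onplane(S,sd(p),.028) for p in ts]); print('tray side',np.round(P[:,:2],3).tolist(),P.mean(0),[np.linalg.norm(P[i]-P[(i+1)%4]) for i in range(4)])
print('pushblock top', onplane(T,tb((244,510)),.060), 'side',onplane(S,sd((650,392)),.060))
bp=[(137,500),(377,474)]; P=np.array([onplane(T,tb(p),.012) for p in bp]); print('base front',P, np.linalg.norm(P[0]-P[1]))
d=(P[0]-P[1]);print('xdir',np.degrees(np.arctan2(-d[0],d[1])))
E
```

```text
A [[0.528, -0.027], [0.531, -0.049], [0.48, -0.057], [0.476, -0.035]] c [ 0.5038 -0.042   0.044 ] len 0.051728421718958924 wid 0.022230815594194705 ang 9.792229954021257 side px [254.2 211.5]
B [[0.542, -0.132], [0.545, -0.154], [0.495, -0.163], [0.491, -0.14]] c [ 0.5184 -0.1472  0.044 ] len 0.05116732332744789 wid 0.0223235568946507 ang 9.156229266733579 side px [269.1 185.7]
C [[0.527, -0.249], [0.529, -0.276], [0.478, -0.275], [0.476, -0.249]] c [ 0.5028 -0.2621  0.044 ] len 0.050946566447841526 wid 0.026908021555560054 ang -0.6019682830080544 side px [293.4 164.3]
board [[0.563, 0.043], [0.603, -0.333], [0.447, -0.348], [0.406, 0.027]] [ 0.50495187 -0.15264006  0.006     ] [np.float64(0.37841374287080953), np.float64(0.15653591962494784), np.float64(0.37638813304800545), np.float64(0.1577249040170528)]
tray [[0.585, 0.329], [0.596, 0.241], [0.498, 0.229], [0.488, 0.316]] [0.541584   0.27861928 0.028     ] [np.float64(0.08856325625368877), np.float64(0.0991592789696244), np.float64(0.08767105355953946), np.float64(0.09817175516685461)]
dir 7.290426217635521
tray side [[0.598, 0.244], [0.502, 0.232], [0.486, 0.321], [0.586, 0.331]] [0.54297707 0.2821333  0.028     ] [np.float64(0.09692676144022203), np.float64(0.09088815449003837), np.float64(0.10043471438704053), np.float64(0.08832624826210793)]
pushblock top [0.42449799 0.26130481 0.06      ] side [0.42076511 0.25709633 0.06      ]
base front [[0.43892915 0.35736463 0.012     ]
 [0.46012985 0.17901729 0.012     ]] 0.17960301922514477
xdir 6.779113705659565
```

```bash
python3 -m inch '[{"translation":[60,0,0],"rotation":[0,0,-0.186]},{"translation":[60,0,0],"rotation":[0,0,-0.186]},{"translation":[60,0,0],"rotation":[0,0,-0.186]},{"translation":[0,0,0],"rotation":[0,0,-0.186]},{"translation":[0,0,0],"rotation":[0,0,-0.186]}]' 0; python3 -c "
from h import *
s=say();print(s['joint_positions'])"
```

```text
time_s: 0.88
tcp_pos: [0.417, -0.4551, 0.2225]
tool_rot: [-2.412, -2.013, 0.0]
force: [-0.0, -0.5, -0.3]
width: 0.0449
t 0.88 tcp [ 0.417  -0.4551  0.2225] w 0.0449 F [-0.  -0.5 -0.3]
[[ 0.179  0.984 -0.   ]
 [ 0.984 -0.179  0.   ]
 [-0.    -0.    -1.   ]]
[ 0.97368659  0.32993522 -0.27768379  1.47183518  0.09114698  1.35255352
  0.51039726]
```

```bash
python3 -m inch '[{"translation":[0,0,0],"rotation":[0,0,-0.18]},{"translation":[57,22,0],"rotation":[0,0,0]},{"translation":[57,22,0],"rotation":[0,0,0]},{"translation":[57,22,10],"rotation":[0,0,0]},{"translation":[57,22,40],"rotation":[0,0,0]}]' 0; python3 -c "
from h import *
s=say();print(s['joint_positions']);c=optics.camera('side');cv2.imwrite('pics/s1.png',c['color']);c=optics.camera('top');cv2.imwrite('pics/t1.png',c['color'])"
```

```text
time_s: 1.5
tcp_pos: [0.5047, -0.2349, 0.1797]
tool_rot: [2.226, 2.211, 0.002]
force: [0.4, 0.7, -0.2]
width: 0.0011
t 1.5 tcp [ 0.5047 -0.2349  0.1797] w 0.0011 F [ 0.4  0.7 -0.2]
[[ 0.007  1.     0.004]
 [ 1.    -0.007 -0.002]
 [-0.002  0.004 -1.   ]]
[ 0.73856791  0.23997969 -0.44387009  1.68777671  0.10902111  1.23393985
  0.26309428]
```

View pics/s1.png

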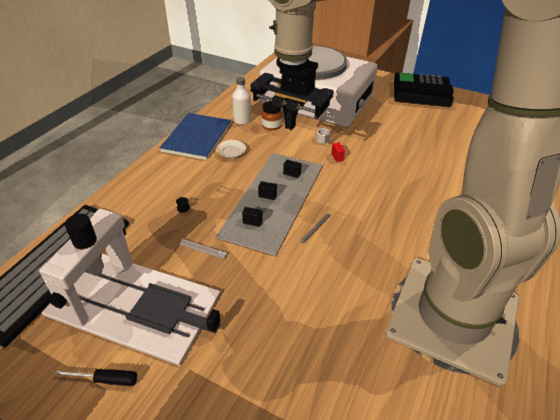

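View pics/t1.png

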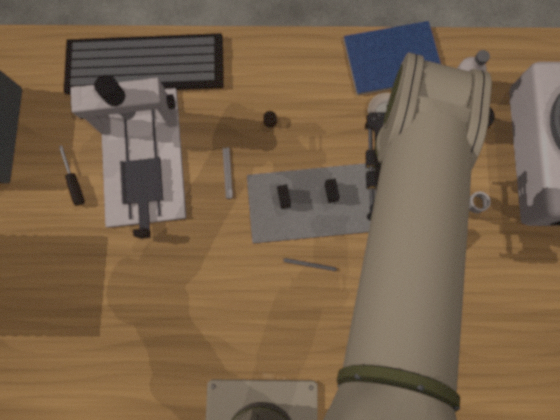

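```bash
python3 -m inch '[{"translation":[0,0,50],"rotation":[0,0,0]},{"translation":[0,0,50],"rotation":[0,0,0]},{"translation":[0,0,36],"rotation":[0,0,0]},{"translation":[0,0,0],"rotation":[0,0,0]}]' 0; python3 -c "
from h import *
s=say()"
```

```text
time_s: 2.1
tcp_pos: [0.5008, -0.2364, 0.04]
tool_rot: [-2.227, -2.209, 0.003]
force: [-0.3, -0.1, 1.7]
width: 0.0007
t 2.1 tcp [ 0.5008 -0.2364  0.04  ] w 0.0007 F [-0.3 -0.1  1.7]
[[ 0.008  1.    -0.005]
 [ 1.    -0.008  0.002]
 [ 0.002 -0.005 -1.   ]]
```

```bash
python3 -m inch '[{"translation":[0,0,6],"rotation":[0,0,0]},{"translation":[-9,0,0],"rotation":[0,0,0]},{"translation":[-9,0,0],"rotation":[0,0,0]},{"translation":[-9,0,0],"rotation":[0,0,0]},{"translation":[-9,0,0],"rotation":[0,0,0]}]' 0; python3 -c "
from h import *
s=say();c=optics.camera('side');cv2.imwrite('pics/s2.png',cv2.resize(c['color'][100:260,200:370],None,fx=4,fy=3.7,interpolation=cv2.INTER_CUBIC))"
```

```text
time_s: 2.72
tcp_pos: [0.5026, -0.2739, 0.0366]
tool_rot: [2.231, 2.212, -0.0]
force: [0.2, 0.2, -0.5]
width: 0.0005
t 2.73 tcp [ 0.5026 -0.2739  0.0366] w 0.0005 F [ 0.2  0.2 -0.5]
[[ 0.009  1.     0.   ]
 [ 1.    -0.009 -0.   ]
 [-0.     0.    -1.   ]]
```

View pics/s2.png

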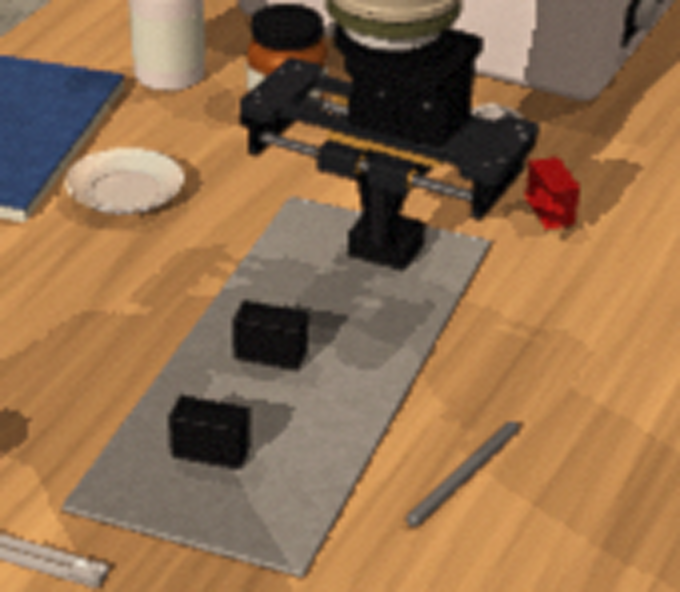

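```bash
python3 -m inch '[{"translation":[5,0,-45],"rotation":[0,0,0]},{"translation":[55,6,-20],"rotation":[0,0,-0.08]},{"translation":[52,3,0],"rotation":[0,0,-0.08]},{"translation":[50,0,10],"rotation":[0,0,0]}]' 0; python3 -c "
from h import *
s=say();c=optics.camera('side');cv2.imwrite('pics/s3.png',cv2.resize(c['color'][100:260,200:370],None,fx=4,fy=3.7,interpolation=cv2.INTER_CUBIC))"
```

```text
time_s: 3.28
tcp_pos: [0.5016, -0.1097, 0.0923]
tool_rot: [2.043, 2.384, 0.002]
force: [0.6, 1.3, 0.1]
width: 0.0002
t 3.27 tcp [ 0.5016 -0.1097  0.0923] w 0.0002 F [0.6 1.3 0.1]
[[-0.153  0.988  0.002]
 [ 0.988  0.153 -0.   ]
 [-0.001  0.002 -1.   ]]
```

View pics/s3.png

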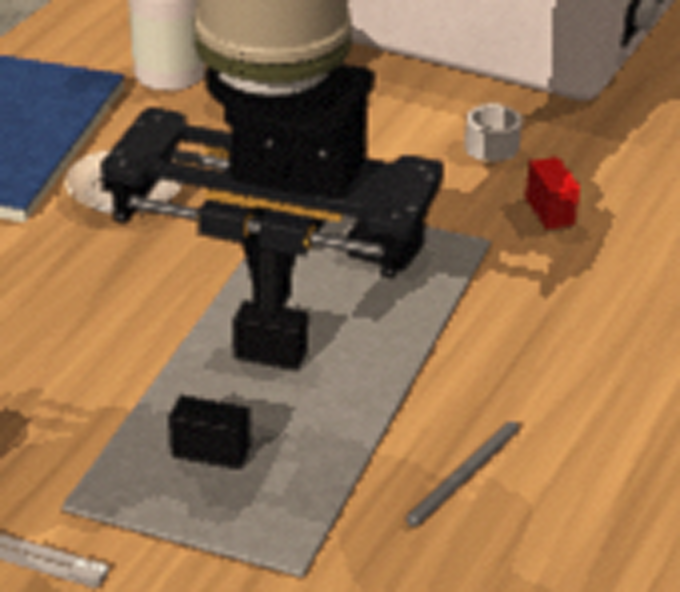

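```bash
python3 -m inch '[{"translation":[0,12,20],"rotation":[0,0,0]},{"translation":[0,0,32],"rotation":[0,0,0]},{"translation":[0,0,0],"rotation":[0,0,0]}]' 0; python3 -c "
from h import *
s=say();c=optics.camera('side');cv2.imwrite('pics/s4.png',cv2.resize(c['color'][100:260,200:370],None,fx=4,fy=3.7,interpolation=cv2.INTER_CUBIC))"
```

```text
time_s: 3.7
tcp_pos: [0.5109, -0.1094, 0.0375]
tool_rot: [-2.044, -2.381, 0.003]
force: [-0.5, 0.3, 0.3]
width: 0.0006
t 3.7 tcp [ 0.5109 -0.1094  0.0375] w 0.0006 F [-0.5  0.3  0.3]
[[-0.152  0.988 -0.004]
 [ 0.988  0.152  0.001]
 [ 0.002 -0.004 -1.   ]]
```

View pics/s4.png

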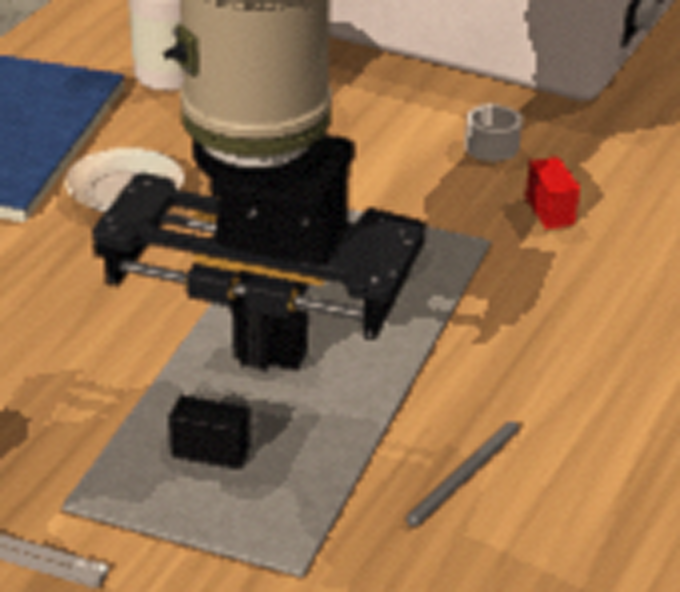

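```bash
python3 -m inch '[{"translation":[-10,-2,2],"rotation":[0,0,0]},{"translation":[-10,0,0],"rotation":[0,0,0]},{"translation":[-9,0,0],"rotation":[0,0,0]},{"translation":[-9,0,0],"rotation":[0,0,0]},{"translation":[-9,0,0],"rotation":[0,0,0]}]' 0; python3 -c "
from h import *
s=say()"
python3 -m inch '[{"translation":[10,0,-45],"rotation":[0,0,0]},{"translation":[50,0,-20],"rotation":[0,0,0]},{"translation":[52,0,0],"rotation":[0,0,0]},{"translation":[38,-8,0],"rotation":[0,0,0]}]' 0; python3 -c "
from h import *
s=say();c=optics.camera('side');cv2.imwrite('pics/s5.png',cv2.resize(c['color'][100:260,200:370],None,fx=4,fy=3.7,interpolation=cv2.INTER_CUBIC))
c=optics.camera('top');cv2.imwrite('pics/t5.png',cv2.resize(c['color'][100:260,220:450],None,fx=3.4,fy=3.4,interpolation=cv2.INTER_CUBIC))"
```

```text
time_s: 4.38
tcp_pos: [0.5179, -0.1572, 0.0374]
tool_rot: [2.047, 2.383, -0.0]
force: [0.1, -0.1, 0.4]
width: 0.0005
t 4.38 tcp [ 0.5179 -0.1572  0.0374] w 0.0005 F [ 0.1 -0.1  0.4]
[[-0.151  0.989  0.   ]
 [ 0.989  0.151 -0.   ]
 [-0.     0.    -1.   ]]
time_s: 4.88
tcp_pos: [0.4872, -0.0072, 0.1028]
tool_rot: [2.044, 2.385, 0.001]
force: [0.6, -0.4, 0.2]
width: 0.0005
t 4.88 tcp [ 0.4872 -0.0072  0.1028] w 0.0005 F [ 0.6 -0.4  0.2]
[[-0.153  0.988  0.001]
 [ 0.988  0.153  0.   ]
 [ 0.     0.001 -1.   ]]
```

View pics/s5.png

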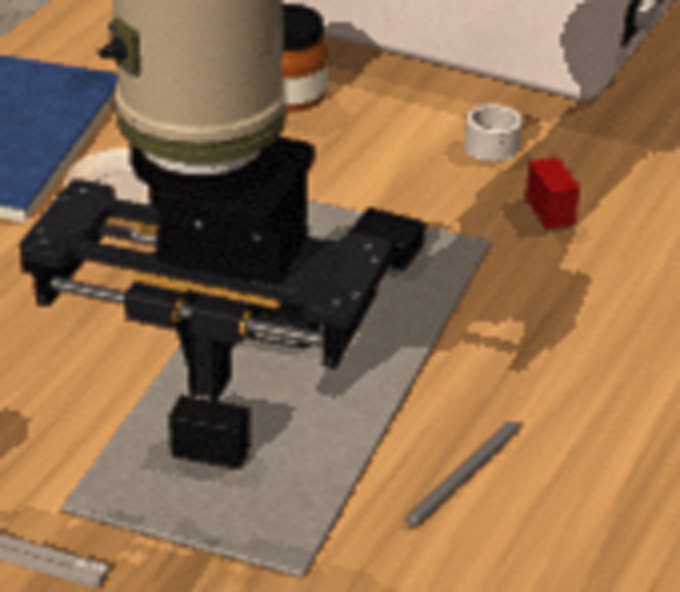

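View pics/t5.png

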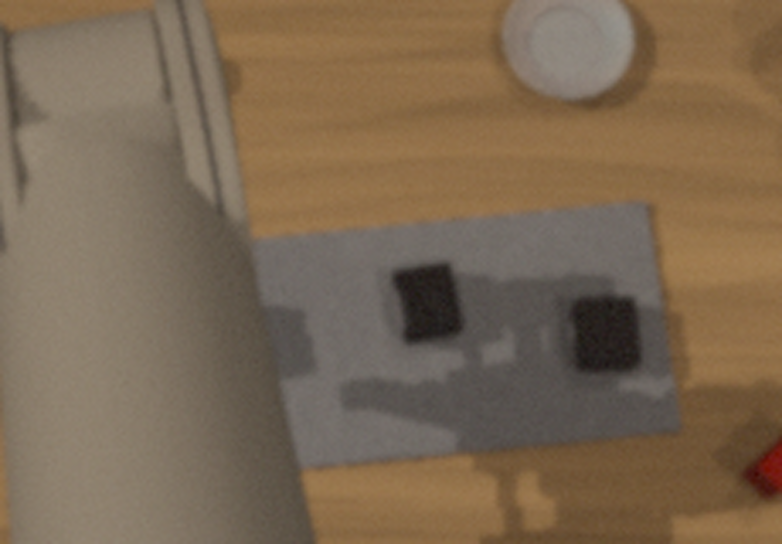

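```bash
python3 -m inch '[{"translation":[0,12,30],"rotation":[0,0,0]},{"translation":[0,0,35],"rotation":[0,0,0]},{"translation":[-2,0,0],"rotation":[0,0,0]}]' 0; python3 -c "
from h import *
s=say()
c=optics.camera('side');cv2.imwrite('pics/s6.png',cv2.resize(c['color'][100:260,200:370],None,fx=4,fy=3.7,interpolation=cv2.INTER_CUBIC))"
```

```text
time_s: 5.35
tcp_pos: [0.4976, -0.0101, 0.0353]
tool_rot: [-2.044, -2.381, 0.004]
force: [-0.4, 0.2, 1.5]
width: 0.0003
t 5.35 tcp [ 0.4976 -0.0101  0.0353] w 0.0003 F [-0.4  0.2  1.5]
[[-0.151  0.988 -0.005]
 [ 0.988  0.151  0.001]
 [ 0.001 -0.005 -1.   ]]
```

View pics/s6.png

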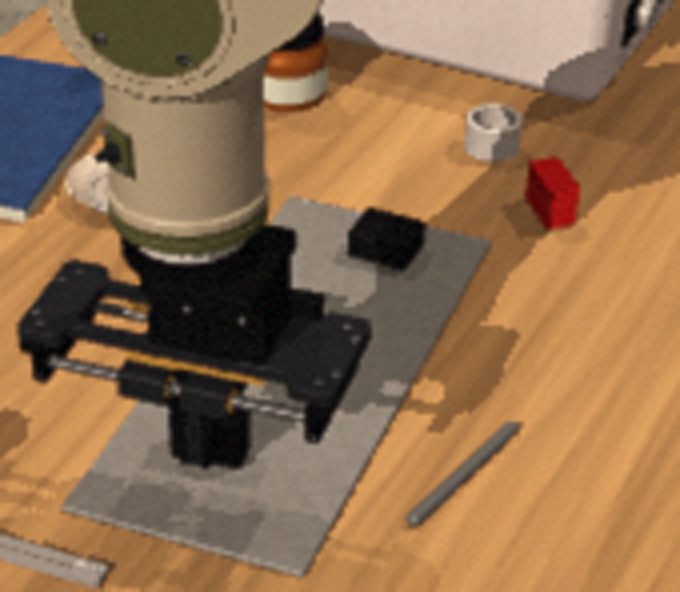

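```bash
python3 -m inch '[{"translation":[-10,0,0],"rotation":[0,0,0]},{"translation":[-10,0,0],"rotation":[0,0,0]},{"translation":[-10,0,0],"rotation":[0,0,0]},{"translation":[-9,0,0],"rotation":[0,0,0]},{"translation":[-6,0,0],"rotation":[0,0,0]}]' 0
python3 -m inch '[{"translation":[8,0,-45],"rotation":[0,0,0]},{"translation":[45,0,-40],"rotation":[0,0,0]},{"translation":[45,0,-40],"rotation":[0,0,0]},{"translation":[50,0,-30],"rotation":[0,0,0]},{"translation":[50,0,0],"rotation":[0,0,0]}]' 1; python3 -c "
from h import *
s=say();print(s['joint_positions']);c=optics.camera('side');cv2.imwrite('pics/s7f.png',c['color']);cv2.imwrite('pics/s7.png',cv2.resize(c['color'][100:260,200:370],None,fx=4,fy=3.7,interpolation=cv2.INTER_CUBIC))
c=optics.camera('top');cv2.imwrite('pics/t7f.png',c['color']);cv2.imwrite('pics/t7.png',cv2.resize(c['color'][100:260,220:450],None,fx=3.4,fy=3.4,interpolation=cv2.INTER_CUBIC))"
```

```text
time_s: 6.02
tcp_pos: [0.5062, -0.0548, 0.0374]
tool_rot: [2.047, 2.383, -0.0]
force: [0.4, 0.5, 0.0]
width: 0.0002
time_s: 6.65
tcp_pos: [0.477, 0.1436, 0.1949]
tool_rot: [2.044, 2.381, 0.005]
force: [1.4, 0.1, -0.6]
width: 0.0425
t 6.65 tcp [0.477  0.1436 0.1949] w 0.0425 F [ 1.4  0.1 -0.6]
[[-0.151  0.988  0.005]
 [ 0.988  0.151  0.   ]
 [-0.     0.005 -1.   ]]
[ 0.32703911  0.12935084 -0.75681053  1.797898    0.09537133  1.24647203
 -0.30385947]
```

View pics/s7f.png

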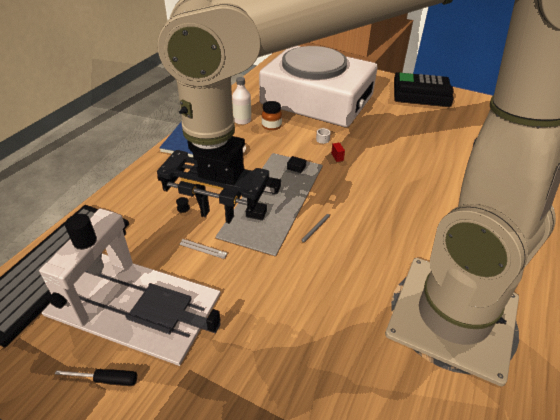

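View pics/t7.png

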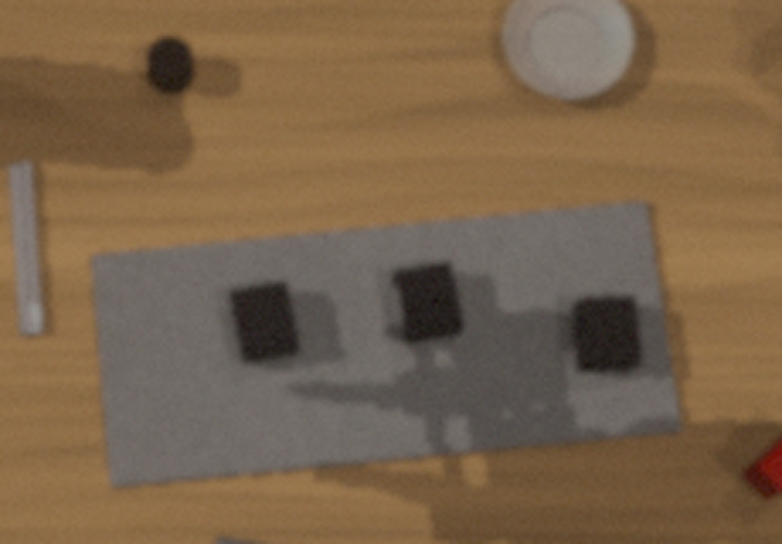

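```bash
python3 -m inch '[{"translation":[0,0,-10],"rotation":[0,-0.18,0]},{"translation":[0,0,0],"rotation":[0,-0.18,0]},{"translation":[0,0,0],"rotation":[0,-0.18,0]},{"translation":[0,0,0],"rotation":[0,-0.16,0]},{"translation":[0,0,0],"rotation":[0,0,0]}]' 1; python3 -c "
from h import *
s=say();print(s['joint_positions']);c=optics.camera('side');cv2.imwrite('pics/s8f.png',c['color'])
c=optics.camera('wrist');cv2.imwrite('pics/w8f.png',c['color'])"
```

```text
time_s: 7.38
tcp_pos: [0.4749, 0.1436, 0.2]
tool_rot: [1.651, 1.937, -0.609]
force: [-0.8, -1.2, -0.6]
width: 0.0865
t 7.38 tcp [0.4749 0.1436 0.2   ] w 0.0865 F [-0.8 -1.2 -0.6]
[[-0.123  0.988  0.097]
 [ 0.755  0.157 -0.637]
 [-0.644 -0.006 -0.765]]
[-0.14667939  0.40854683 -0.76934773  1.69508401  0.75134856  1.71109142
 -0.90154218]
```

View pics/s8f.png

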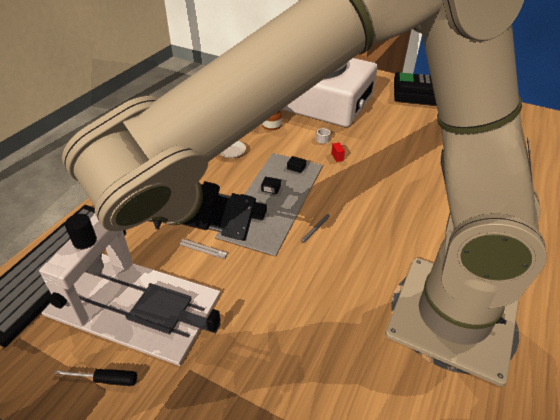

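View pics/w8f.png

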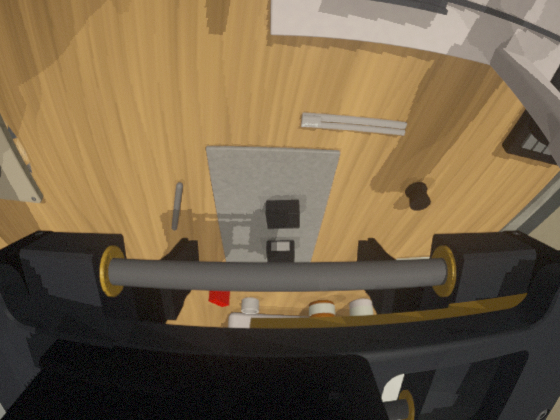

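```bash
python3 - <<'E'
from h import *
w=cv2.imread('pics/w8f.png');s=cv2.imread('pics/s8f.png')
a=cv2.resize(w[190:270,220:340],(480,320),interpolation=cv2.INTER_CUBIC);b=cv2.resize(s[140:220,240:320],(320,320),interpolation=cv2.INTER_CUBIC)
cv2.imwrite('pics/conf.png',np.hstack([a,b]))
t=cv2.imread('pics/t7f.png'); T=optics.camera('top');S=optics.camera('side')
cv2.imwrite('pics/B_top.png',cv2.resize(t[165:215,320:370],None,fx=11,fy=11,interpolation=cv2.INTER_CUBIC))
cv2.imwrite('pics/B_side.png',cv2.resize(s[165:205,245:295],None,fx=11,fy=11,interpolation=cv2.INTER_CUBIC))
E
```

```text
(no output)
```

View pics/conf.png

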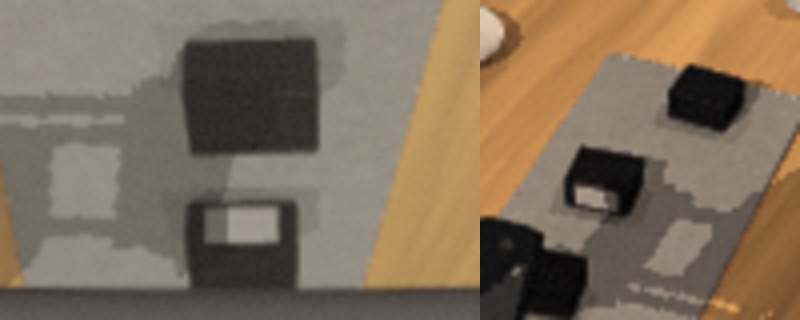

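View pics/B_top.png

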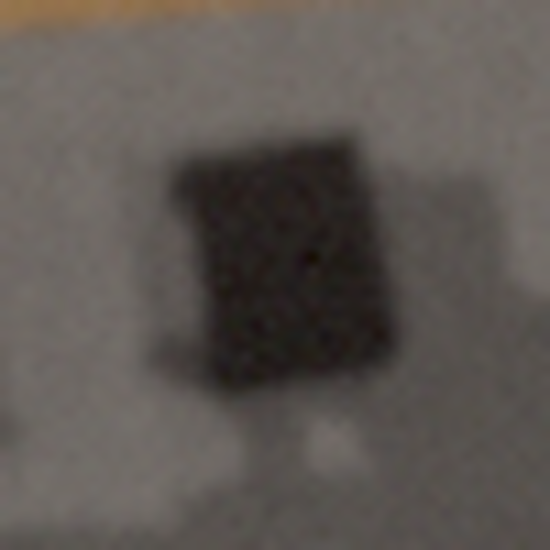

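View pics/B_side.png

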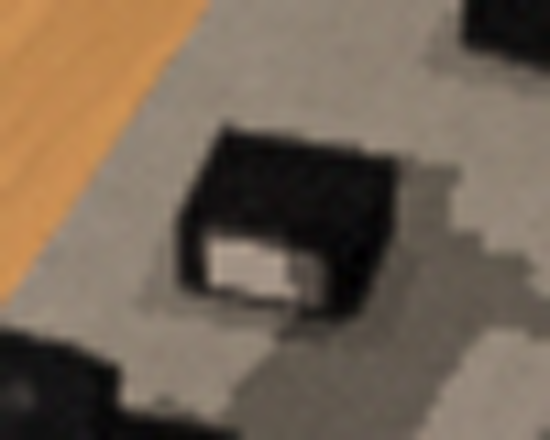

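```bash
python3 - <<'E'
from h import *
T=optics.camera('top');S=optics.camera('side')
f=lambda p,o:(o[0]+(p[0]+.5)/11-.5,o[1]+(p[1]+.5)/11-.5)
P=np.array([onplane(T,f(p,(320,165)),.030) for p in [(190,158),(355,138),(395,355),(212,385)]])
print(P.round(3),P.mean(0),[np.linalg.norm(P[i]-P[(i+1)%4]).round(4) for i in range(4)])
l=P[0]+P[1]-P[2]-P[3];w=P[0]+P[3]-P[1]-P[2];print(np.degrees(np.arctan2(l[1],l[0])),np.degrees(np.arctan2(-w[0],w[1])))
Q=np.array([onplane(S,f(p,(245,165)),.030) for p in [(228,125),(398,160),(365,258),(180,215)]])
print(Q.round(3),Q.mean(0),[np.linalg.norm(Q[i]-Q[(i+1)%4]).round(4) for i in range(4)])
# steel bottom-face corners at z .006 in side: bottom edge of +y face
Q=np.array([onplane(S,f(p,(245,165)),.006) for p in [(183,285),(358,325)]]);print(Q)
E
```

```text
[[ 0.548 -0.16   0.03 ]
 [ 0.552 -0.194  0.03 ]
 [ 0.507 -0.201  0.03 ]
 [ 0.501 -0.164  0.03 ]] [ 0.52695516 -0.17996575  0.03      ] [np.float64(0.034), np.float64(0.0459), np.float64(0.0376), np.float64(0.0475)]
6.897766524146583 8.83309962839325
[[ 0.556 -0.195  0.03 ]
 [ 0.512 -0.202  0.03 ]
 [ 0.502 -0.165  0.03 ]
 [ 0.549 -0.158  0.03 ]] [ 0.52953534 -0.17978766  0.03      ] [np.float64(0.0446), np.float64(0.0389), np.float64(0.048), np.float64(0.0373)]
[[ 0.5495956  -0.15957363  0.006     ]
 [ 0.50419929 -0.16656232  0.006     ]]
```

```bash
python3 -m inch '[{"translation":[-27,0,43],"rotation":[0,0,0]},{"translation":[-27,0,43],"rotation":[0,0,0]},{"translation":[-27,1,43],"rotation":[0,0,0]},{"translation":[-27,1,43],"rotation":[0,0,0]},{"translation":[-27,0,43],"rotation":[0,0,0]}]' 1
python3 -m inch '[{"translation":[-27,0,43],"rotation":[0,0,0]},{"translation":[-23,0,41],"rotation":[0,0,0]},{"translation":[0,0,0],"rotation":[0,0,0]}]' 1
python3 -c "
from h import *
s=say();print(s['joint_positions'])
Rm=R.from_rotvec(s['tool_rot']).as_matrix(); print('to grasp',Rm.T@(np.array([.529,-.186,.016])-s['tcp_pos'])*1000)
c=optics.camera('side');cv2.imwrite('pics/s9.png',cv2.resize(c['color'][100:260,200:370],None,fx=4,fy=3.7,interpolation=cv2.INTER_CUBIC))
c=optics.camera('wrist');cv2.imwrite('pics/w9.png',c['color'])"
```

```text
time_s: 8.3
tcp_pos: [0.5149, -0.0996, 0.1254]
tool_rot: [1.66, 1.928, -0.604]
force: [1.0, -0.1, 0.7]
width: 0.087
time_s: 8.68
tcp_pos: [0.5268, -0.1933, 0.0926]
tool_rot: [1.665, 1.925, -0.61]
force: [-0.1, 1.1, 0.1]
width: 0.0871
t 8.68 tcp [ 0.5268 -0.1933  0.0926] w 0.0871 F [-0.1  1.1  0.1]
[[-0.11   0.99   0.092]
 [ 0.756  0.144 -0.638]
 [-0.645 -0.001 -0.764]]
[ 0.32474433  0.34214749 -0.53755262  1.98597819  0.98835574  1.16139079
 -0.6095512 ]
to grasp [54.68857282  3.29006014 54.11557054]
```

View pics/s9.png

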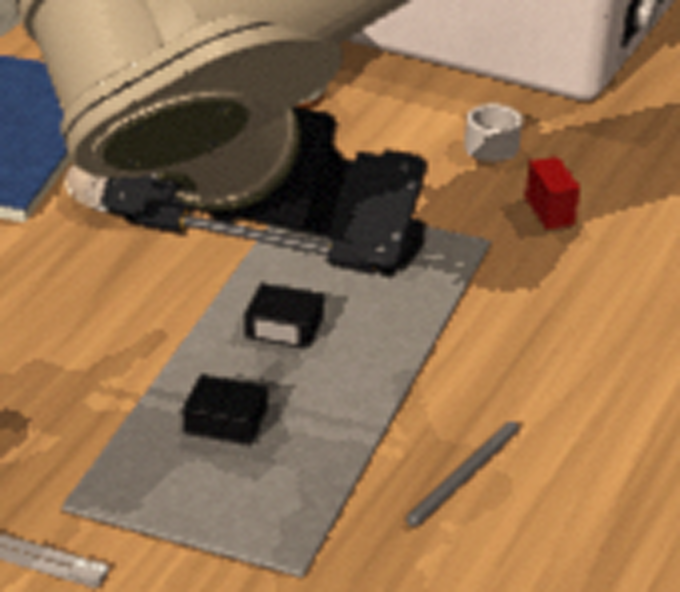

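View pics/w9.png

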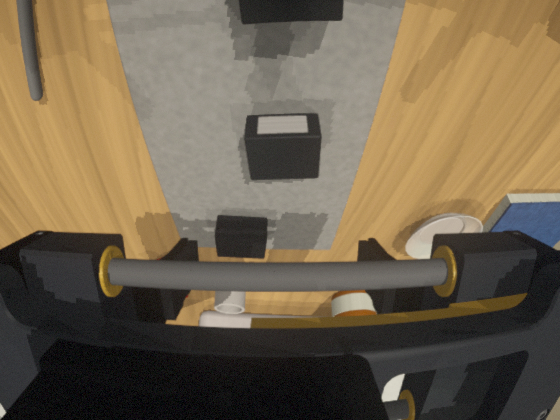

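```bash
python3 -m inch '[{"translation":[18,1,18],"rotation":[0,0,0]},{"translation":[18,1,18],"rotation":[0,0,0]},{"translation":[14,1,14],"rotation":[0,0,0]},{"translation":[0,0,0],"rotation":[0,0,0]}]' 1
python3 -c "
from h import *
s=say();
Rm=R.from_rotvec(s['tool_rot']).as_matrix(); print('to grasp',Rm.T@(np.array([.529,-.186,.016])-s['tcp_pos'])*1000)
c=optics.camera('wrist');cv2.imwrite('pics/w10.png',c['color'])"
```

```text
time_s: 9.28
tcp_pos: [0.5306, -0.1805, 0.0219]
tool_rot: [1.656, 1.933, -0.605]
force: [-0.1, 0.2, 0.7]
width: 0.0869
t 9.28 tcp [ 0.5306 -0.1805  0.0219] w 0.0869 F [-0.1  0.2  0.7]
[[-0.118  0.988  0.098]
 [ 0.756  0.153 -0.636]
 [-0.643 -0.001 -0.766]]
to grasp [-0.22305846 -2.46003959  7.85725108]
```

View pics/w10.png

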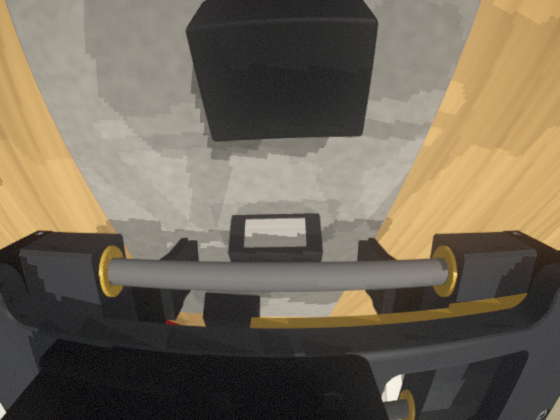

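```bash
python3 -m inch '[{"translation":[0,0,7],"rotation":[0,0,0]},{"translation":[0,0,0],"rotation":[0,0,0]}]' 1
python3 -m inch '[{"translation":[0,0,0],"rotation":[0,0,0]},{"translation":[0,0,0],"rotation":[0,0,0]},{"translation":[0,0,0],"rotation":[0,0,0]},{"translation":[0,0,0],"rotation":[0,0,0]},{"translation":[0,0,0],"rotation":[0,0,0]}]' 0
python3 -c "
from h import *
s=say()
c=optics.camera('side');cv2.imwrite('pics/s11.png',cv2.resize(c['color'][100:260,200:370],None,fx=4,fy=3.7,interpolation=cv2.INTER_CUBIC))
c=optics.camera('wrist');cv2.imwrite('pics/w11.png',c['color'])"
```

```text
time_s: 9.57
tcp_pos: [0.5316, -0.1868, 0.0175]
tool_rot: [1.658, 1.929, -0.605]
force: [0.7, 0.2, -1.0]
width: 0.0868
time_s: 10.2
tcp_pos: [0.5314, -0.1862, 0.017]
tool_rot: [1.657, 1.93, -0.605]
force: [-0.4, 0.8, 0.9]
width: 0.0458
t 10.2 tcp [ 0.5314 -0.1862  0.017 ] w 0.0458 F [-0.4  0.8  0.9]
[[-0.116  0.988  0.098]
 [ 0.756  0.151 -0.637]
 [-0.644  0.    -0.765]]
```

View pics/w11.png

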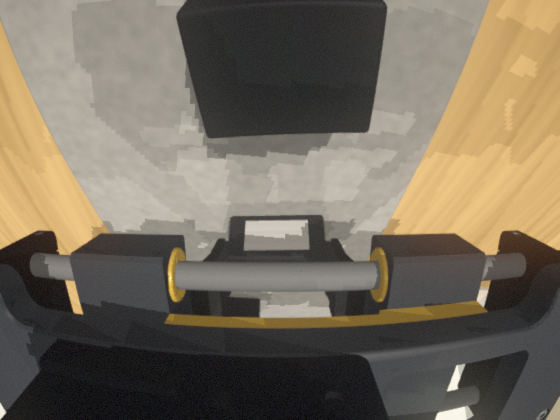

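```bash
python3 -m inch '[{"translation":[-16,0,-19],"rotation":[0,0,0]},{"translation":[-32,0,-38],"rotation":[0,0,0]},{"translation":[-32,0,-38],"rotation":[0,0,0]},{"translation":[-25,0,-30],"rotation":[0,0,0]}]' 0
python3 -m inch '[{"translation":[38,0,-32],"rotation":[0,0.17,0]},{"translation":[42,0,-26],"rotation":[0,0.175,0]},{"translation":[46,0,-18],"rotation":[0,0.175,0]},{"translation":[49,0,-8],"rotation":[0,0.175,0]},{"translation":[50,0,0],"rotation":[0,0.175,0]}]' 0
python3 -c "
from h import *
s=say();print(s['joint_positions'])
c=optics.camera('side');cv2.imwrite('pics/s12.png',c['color'])"
```

```text
time_s: 10.8
tcp_pos: [0.5315, -0.1859, 0.1823]
tool_rot: [1.657, 1.93, -0.604]
force: [0.3, 0.6, -0.5]
width: 0.0463
time_s: 11.42
tcp_pos: [0.4939, 0.0608, 0.182]
tool_rot: [-1.957, -2.28, -0.173]
force: [-1.1, 0.4, -0.9]
width: 0.0459
t 11.43 tcp [0.4939 0.0608 0.182 ] w 0.0459 F [-1.1  0.4 -0.9]
[[-0.149  0.988 -0.025]
 [ 0.973  0.151  0.172]
 [ 0.174  0.001 -0.985]]
[ 0.53883292  0.15129794 -0.67784064  1.81057828 -0.0856418   1.21589429
  0.04860112]
```

View pics/s12.png

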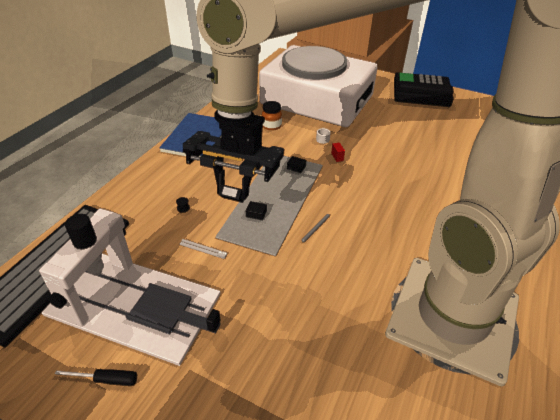

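```bash
python3 -m inch '[{"translation":[35,18,6],"rotation":[0,0.175,0]},{"translation":[35,18,12],"rotation":[0,0.175,0]},{"translation":[33,18,18],"rotation":[0,0.175,0]},{"translation":[30,18,22],"rotation":[0,0.175,0]},{"translation":[0,0,0],"rotation":[0,0,0]}]' 0
python3 -c "
from h import *
s=say();print(s['joint_positions'])
Rm=R.from_rotvec(s['tool_rot']).as_matrix(); print('to place',Rm.T@(np.array([.542,.281,.038])-s['tcp_pos'])*1000, 'hover',Rm.T@(np.array([.542,.281,.07])-s['tcp_pos'])*1000)
c=optics.camera('side');cv2.imwrite('pics/s13.png',c['color'])"
```

```text
time_s: 12.1
tcp_pos: [0.542, 0.2156, 0.1823]
tool_rot: [-1.552, -1.803, -0.719]
force: [0.8, -0.2, -0.4]
width: 0.046
t 12.1 tcp [0.542  0.2156 0.1823] w 0.046 F [ 0.8 -0.2 -0.4]
[[-0.093  0.988 -0.119]
 [ 0.635  0.151  0.757]
 [ 0.767 -0.005 -0.642]]
[ 0.61640414  0.51292008 -0.76250753  1.71305208 -0.57418657  1.17696062
  0.32191897]
to place [-69.1219705   10.65808796 142.15405809] hover [-44.58604845  10.49568466 121.61234068]
```

View pics/s13.png

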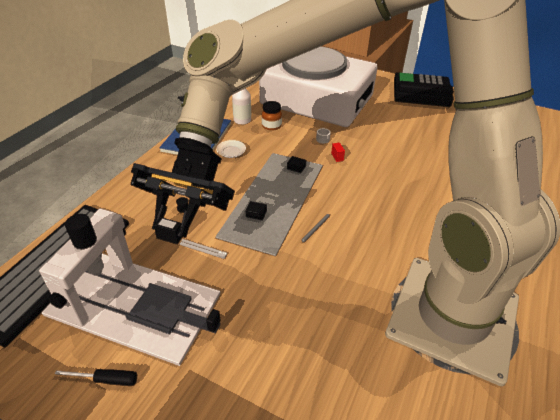

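```bash
python3 -m inch '[{"translation":[-15,4,41],"rotation":[0,0,0]},{"translation":[-15,4,41],"rotation":[0,0,0]},{"translation":[-14,3,39],"rotation":[0,0,0]},{"translation":[0,0,0],"rotation":[0,0,0]}]' 0
python3 -c "
from h import *
s=say()
Rm=R.from_rotvec(s['tool_rot']).as_matrix(); print('to place',Rm.T@(np.array([.542,.281,.038])-s['tcp_pos'])*1000)
c=optics.camera('side');cv2.imwrite('pics/s14.png',cv2.resize(c['color'][190:370,30:240],None,fx=3.3,fy=3.3,interpolation=cv2.INTER_CUBIC))
c=optics.camera('top');cv2.imwrite('pics/t14.png',cv2.resize(c['color'][60:250,60:240],None,fx=3,fy=3,interpolation=cv2.INTER_CUBIC))"
```

```text
time_s: 12.65
tcp_pos: [0.5419, 0.2816, 0.0722]
tool_rot: [-1.55, -1.811, -0.717]
force: [0.1, -0.5, -0.6]
width: 0.0466
t 12.65 tcp [0.5419 0.2816 0.0722] w 0.0466 F [ 0.1 -0.5 -0.6]
[[-0.099  0.988 -0.12 ]
 [ 0.638  0.155  0.754]
 [ 0.763 -0.002 -0.646]]
to place [-26.49234445   0.09447387  21.56559559]
```

View pics/s14.png

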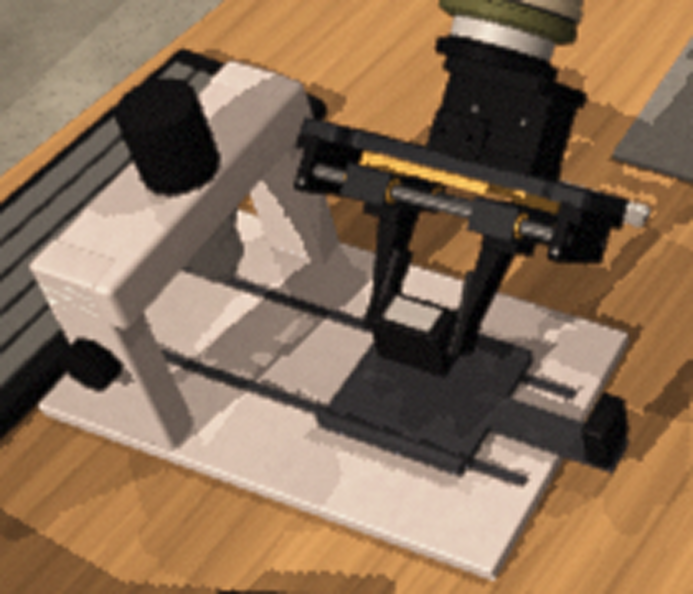

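View pics/t14.png

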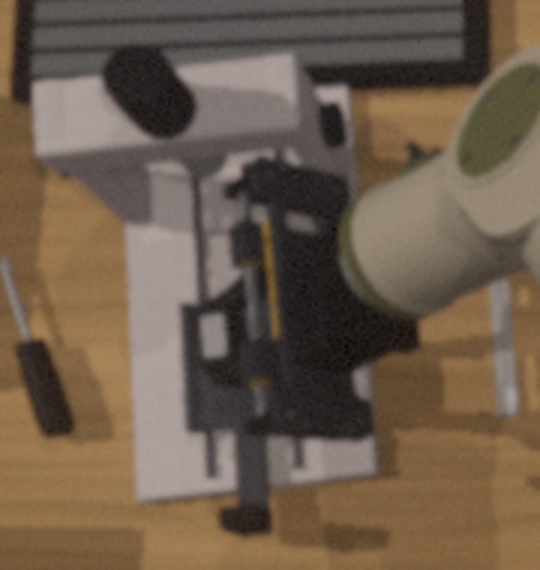

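```bash
python3 - <<'E'
from h import *
T=optics.camera('top');S=optics.camera('side')
a=(60+(214.5)/3-.5,60+334.5/3-.5); b=(30+413.5/3.3-.5,190+312.5/3.3-.5)
print(onplane(T,a,.098),onplane(S,b,.098),two(T,a,S,b))
E
```

```text
[0.54315682 0.27889315 0.098     ] [0.54229134 0.27946902 0.098     ] (array([0.54313199, 0.27905862, 0.09716546]), np.float64(0.0005470116358421604))
```

```bash
python3 -m inch '[{"translation":[-10,0,9],"rotation":[0,0,0]},{"translation":[-9,0,7],"rotation":[0,0,0]},{"translation":[-5,0,4],"rotation":[0,0,0]},{"translation":[0,0,0],"rotation":[0,0,0]},{"translation":[0,0,0],"rotation":[0,0,0]}]' 0
python3 -c "
from h import *
s=say()
c=optics.camera('side');cv2.imwrite('pics/s15.png',cv2.resize(c['color'][190:370,30:240],None,fx=3.3,fy=3.3,interpolation=cv2.INTER_CUBIC))"
```

```text
time_s: 13.48
tcp_pos: [0.544, 0.2807, 0.0421]
tool_rot: [-1.553, -1.809, -0.722]
force: [0.1, -0.3, -0.8]
width: 0.046
t 13.47 tcp [0.544  0.2807 0.0421] w 0.046 F [ 0.1 -0.3 -0.8]
[[-0.098  0.988 -0.116]
 [ 0.637  0.151  0.756]
 [ 0.764  0.    -0.645]]
```

View pics/s15.png

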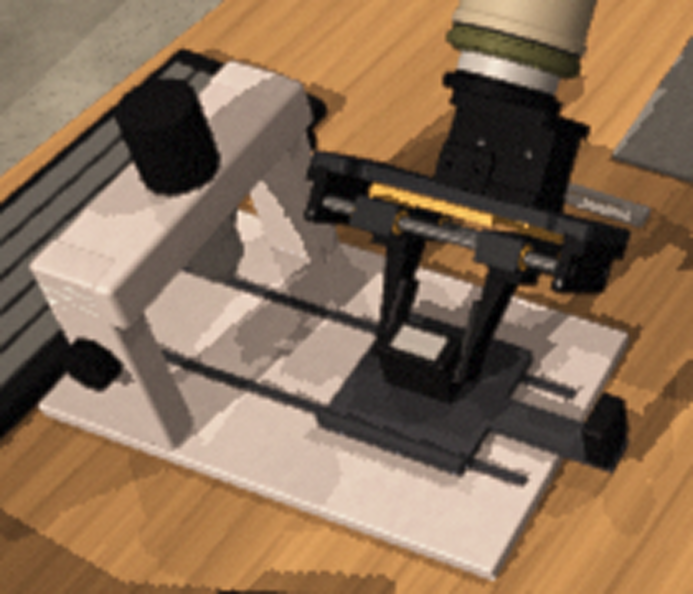

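```bash
python3 -m inch '[{"translation":[-1.5,0,1.5],"rotation":[0,0,0]},{"translation":[-1.5,0,1],"rotation":[0,0,0]},{"translation":[0,0,0],"rotation":[0,0,0]}]' 0; python3 -m inch '[{"translation":[-1,0,1],"rotation":[0,0,0]},{"translation":[0,0,0],"rotation":[0,0,0]}]' 0
```

```text
time_s: 13.9
tcp_pos: [0.5439, 0.2804, 0.0379]
tool_rot: [-1.553, -1.809, -0.721]
force: [-0.1, 0.8, -0.4]
width: 0.0462
time_s: 14.15
tcp_pos: [0.5444, 0.2806, 0.0375]
tool_rot: [-1.553, -1.808, -0.723]
force: [-0.5, -3.5, 6.8]
width: 0.0461
```

```bash
python3 -m inch '[{"translation":[0,0,0],"rotation":[0,0,0]},{"translation":[0,0,0],"rotation":[0,0,0]},{"translation":[0,0,0],"rotation":[0,0,0]},{"translation":[0,0,0],"rotation":[0,0,0]}]' 0.9
python3 -c "
from h import *
s=say()
c=optics.camera('side');cv2.imwrite('pics/s16.png',cv2.resize(c['color'][190:370,30:240],None,fx=3.3,fy=3.3,interpolation=cv2.INTER_CUBIC))"
```

```text
time_s: 14.65
tcp_pos: [0.5438, 0.2806, 0.0365]
tool_rot: [-1.553, -1.809, -0.721]
force: [-0.8, 0.7, -0.9]
width: 0.0751
t 14.65 tcp [0.5438 0.2806 0.0365] w 0.0751 F [-0.8  0.7 -0.9]
[[-0.098  0.988 -0.116]
 [ 0.637  0.152  0.755]
 [ 0.764 -0.    -0.645]]
```

View pics/s16.png

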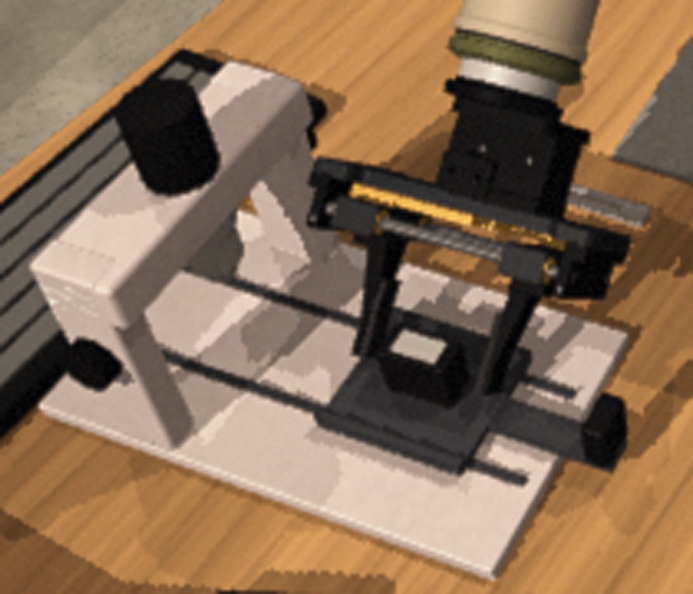

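```bash
python3 -m inch '[{"translation":[0,0,-20],"rotation":[0,0,0]},{"translation":[0,0,-50],"rotation":[0,0,0]},{"translation":[0,0,-60],"rotation":[0,0,0]},{"translation":[0,-30,-30],"rotation":[0,-0.17,0]},{"translation":[0,-50,0],"rotation":[0,-0.175,0]}]' 0.9
python3 -m inch '[{"translation":[0,-50,0],"rotation":[0,-0.175,0]},{"translation":[0,-30,0],"rotation":[0,-0.175,0]},{"translation":[0,0,0],"rotation":[0,-0.175,0]},{"translation":[0,0,0],"rotation":[0,0,0]}]' 0
python3 -c "
from h import *
s=say()
c=optics.camera('side');cv2.imwrite('pics/s17.png',cv2.resize(c['color'][190:370,30:240],None,fx=3.3,fy=3.3,interpolation=cv2.INTER_CUBIC))
c=optics.camera('top');cv2.imwrite('pics/t17.png',cv2.resize(c['color'][60:250,60:240],None,fx=3,fy=3,interpolation=cv2.INTER_CUBIC))"
```

```text
time_s: 15.32
tcp_pos: [0.4856, 0.1454, 0.1415]
tool_rot: [-1.77, -2.054, -0.476]
force: [-1.1, 1.8, -0.0]
width: 0.0786
time_s: 15.82
tcp_pos: [0.4039, 0.1382, 0.1407]
tool_rot: [2.037, 2.387, 0.001]
force: [0.2, 0.8, -0.4]
width: 0.0465
t 15.82 tcp [0.4039 0.1382 0.1407] w 0.0465 F [ 0.2  0.8 -0.4]
[[-0.157  0.988  0.003]
 [ 0.988  0.158 -0.002]
 [-0.002  0.003 -1.   ]]
```

View pics/s17.png

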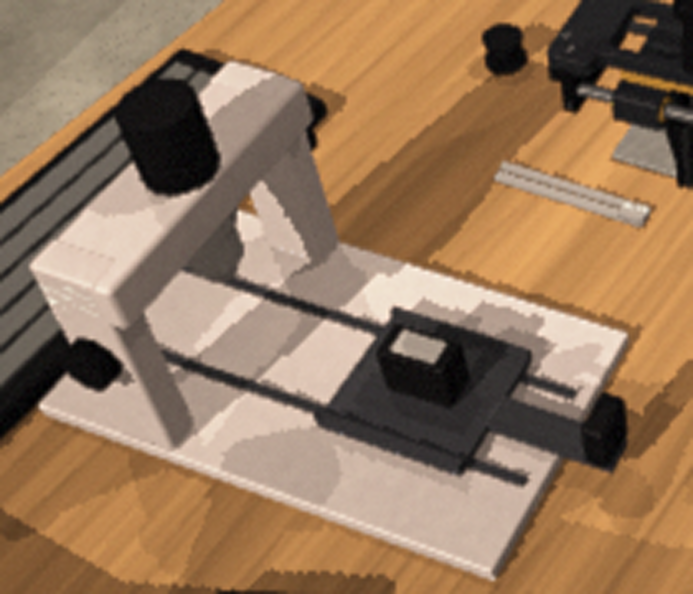

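View pics/t17.png

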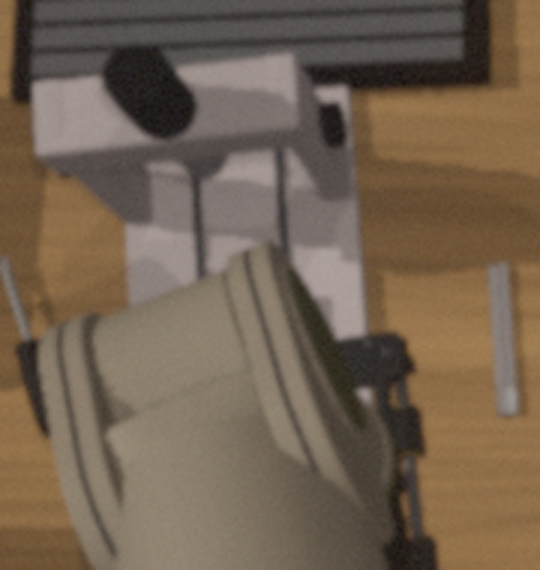

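```bash
python3 -m inch '[{"translation":[41,-1,10],"rotation":[0,0,0]},{"translation":[41,-1,10],"rotation":[0,0,0]},{"translation":[41,-1,10],"rotation":[0,0,0]},{"translation":[0,0,0],"rotation":[0,0,0]}]' 0
python3 -c "
from h import *
s=say()
S=optics.camera('side');T=optics.camera('top')
print('steel',onplane(S,(30+417.5/3.3-.5,190+345.5/3.3-.5),.062))
print('tray', [onplane(S,(30+(p[0]+.5)/3.3-.5,190+(p[1]+.5)/3.3-.5),.028).round(4) for p in [(395,308),(531,353),(464,470),(318,418)]])
print('block',[onplane(S,(30+(p[0]+.5)/3.3-.5,190+(p[1]+.5)/3.3-.5),.060).round(4) for p in [(596,393),(627,402),(617,432),(583,421)]])
cv2.imwrite('pics/s18.png',cv2.resize(S['color'][190:370,30:240],None,fx=3.3,fy=3.3,interpolation=cv2.INTER_CUBIC))
cv2.imwrite('pics/t18.png',cv2.resize(T['color'][60:270,60:240],None,fx=2.8,fy=2.8,interpolation=cv2.INTER_CUBIC))"
```

```text
time_s: 16.42
tcp_pos: [0.3814, 0.2581, 0.1086]
tool_rot: [-2.04, -2.382, 0.002]
force: [0.0, -1.0, 1.4]
width: 0.0023
t 16.43 tcp [0.3814 0.2581 0.1086] w 0.0023 F [ 0.  -1.   1.4]
[[-0.154  0.988 -0.005]
 [ 0.988  0.154  0.003]
 [ 0.003 -0.004 -1.   ]]
steel [0.54748712 0.27875925 0.062     ]
tray [array([0.5999, 0.2446, 0.028 ]), array([0.5012, 0.2327, 0.028 ]), array([0.4869, 0.3201, 0.028 ]), array([0.5871, 0.3323, 0.028 ])]
block [array([0.4332, 0.2561, 0.06  ]), array([0.4136, 0.2529, 0.06  ]), array([0.4076, 0.2729, 0.06  ]), array([0.4291, 0.2758, 0.06  ])]
```

View pics/s18.png

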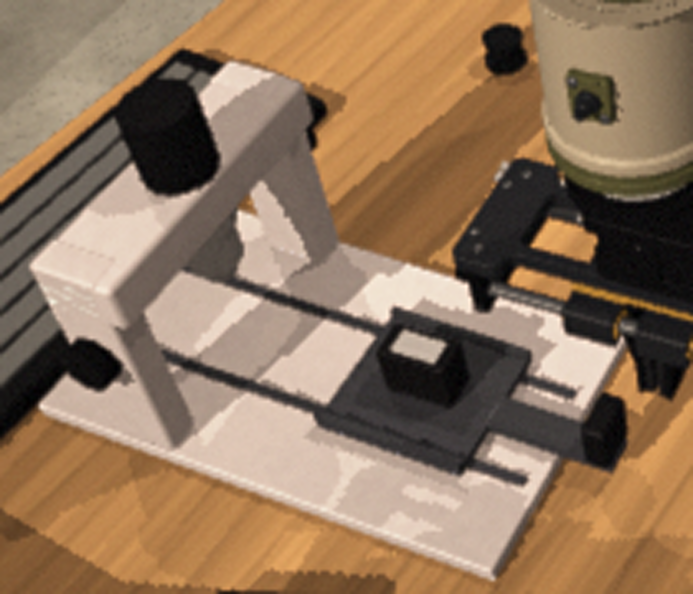

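```bash
python3 -m inch '[{"translation":[2,0,30],"rotation":[0,0,0]},{"translation":[2,0,38],"rotation":[0,0,0]},{"translation":[0,0,0],"rotation":[0,0,0]}]' 0
python3 -m inch '[{"translation":[0,8,0],"rotation":[0,0,0]},{"translation":[0,8,0],"rotation":[0,0,0]},{"translation":[-1,12,0],"rotation":[0,0,0]},{"translation":[-1,14,0],"rotation":[0,0,0]}]' 0
python3 -c "
from h import *
s=say()
S=optics.camera('side')
cv2.imwrite('pics/s19.png',cv2.resize(S['color'][190:370,30:240],None,fx=3.3,fy=3.3,interpolation=cv2.INTER_CUBIC))"
```

```text
time_s: 16.9
tcp_pos: [0.381, 0.2581, 0.0399]
tool_rot: [-2.047, -2.38, 0.008]
force: [0.4, 0.2, -0.3]
width: 0.0006
time_s: 17.4
tcp_pos: [0.4247, 0.2653, 0.0422]
tool_rot: [-2.046, -2.384, -0.001]
force: [-2.9, 1.6, 1.1]
width: 0.0003
t 17.4 tcp [0.4247 0.2653 0.0422] w 0.0003 F [-2.9  1.6  1.1]
[[-0.152  0.988  0.   ]
 [ 0.988  0.152  0.   ]
 [ 0.     0.    -1.   ]]
```

View pics/s19.png

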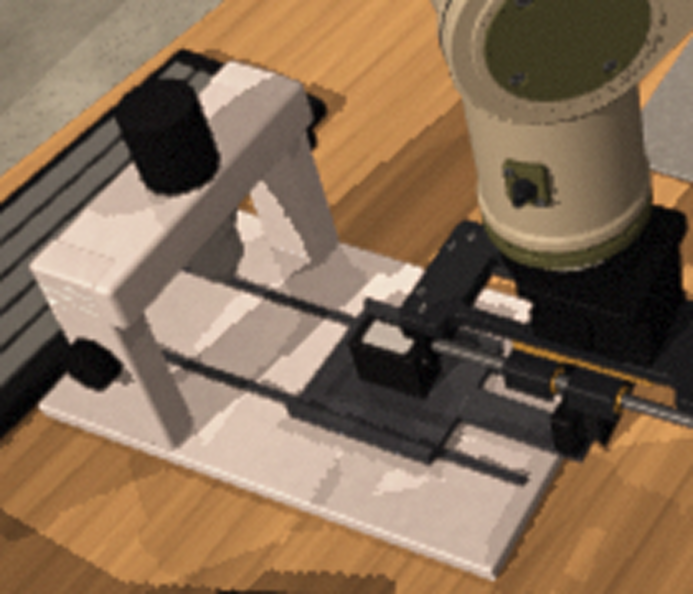

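```bash
python3 -m inch '[{"translation":[-0.5,14,0],"rotation":[0,0,0]},{"translation":[-0.5,15,0],"rotation":[0,0,0]},{"translation":[-0.5,15,0],"rotation":[0,0,0]},{"translation":[-0.5,15,0],"rotation":[0,0,0]},{"translation":[-0.5,15,0],"rotation":[0,0,0]}]' 0
python3 -m inch '[{"translation":[-0.5,12,0],"rotation":[0,0,0]},{"translation":[-0.5,10,0],"rotation":[0,0,0]},{"translation":[0,7,0],"rotation":[0,0,0]},{"translation":[0,5,0],"rotation":[0,0,0]}]' 0
python3 -c "
from h import *
s=say()
S=optics.camera('side')
cv2.imwrite('pics/s20.png',cv2.resize(S['color'][190:370,30:240],None,fx=3.3,fy=3.3,interpolation=cv2.INTER_CUBIC))"
```

```text
time_s: 18.08
tcp_pos: [0.4983, 0.274, 0.0417]
tool_rot: [-2.046, -2.384, -0.0]
force: [-3.8, 3.1, 1.4]
width: 0.0007
time_s: 18.58
tcp_pos: [0.5315, 0.2775, 0.0417]
tool_rot: [2.046, 2.383, -0.001]
force: [-2.5, 0.2, 0.9]
width: 0.0008
t 18.57 tcp [0.5315 0.2775 0.0417] w 0.0008 F [-2.5  0.2  0.9]
[[-0.151  0.989 -0.   ]
 [ 0.989  0.151 -0.001]
 [-0.001 -0.    -1.   ]]
```

View pics/s20.png

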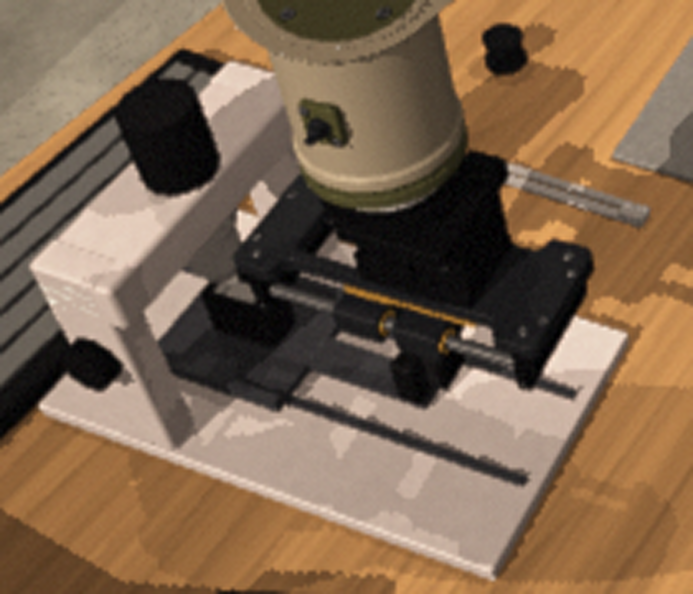

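```bash
python3 -m inch '[{"translation":[0,5,0],"rotation":[0,0,0]},{"translation":[0,5,0],"rotation":[0,0,0]},{"translation":[0,3,0],"rotation":[0,0,0]}]' 0
python3 -m inch '[{"translation":[0,2,0],"rotation":[0,0,0]},{"translation":[0,2,0],"rotation":[0,0,0]}]' 0
python3 -m inch '[{"translation":[0,2,0],"rotation":[0,0,0]}]' 0
```

```text
time_s: 19.0
tcp_pos: [0.5386, 0.2786, 0.0413]
tool_rot: [-2.042, -2.382, 0.018]
force: [-36.2, -14.4, 28.1]
width: 0.0006
time_s: 19.25
tcp_pos: [0.5386, 0.2788, 0.0411]
tool_rot: [-2.039, -2.381, 0.029]
force: [-48.8, -15.6, 31.5]
width: 0.0004
time_s: 19.38
tcp_pos: [0.5386, 0.2789, 0.0409]
tool_rot: [-2.037, -2.381, 0.034]
force: [-59.2, -22.7, 46.3]
width: 0.0006
```

```bash
python3 -m inch '[{"translation":[0,-6,0],"rotation":[0,0,0]},{"translation":[0,-15,0],"rotation":[0,0,0]},{"translation":[0,-30,-5],"rotation":[0,0,0]},{"translation":[0,-40,-30],"rotation":[0,0,0]},{"translation":[0,-40,-60],"rotation":[0,0,0]}]' 0
python3 -m inch '[{"translation":[-40,-40,-10],"rotation":[0,0,0]},{"translation":[-60,0,0],"rotation":[0,0,0]},{"translation":[-60,0,0],"rotation":[0,0,0]},{"translation":[-60,0,0],"rotation":[0,0,0]},{"translation":[-60,0,0],"rotation":[0,0,0]}]' 0
python3 -c "
from h import *
s=say()
S=optics.camera('side');T=optics.camera('top')
cv2.imwrite('pics/s21.png',cv2.resize(S['color'][190:370,30:240],None,fx=3.3,fy=3.3,interpolation=cv2.INTER_CUBIC))
cv2.imwrite('pics/t21.png',cv2.resize(T['color'][60:250,60:240],None,fx=3,fy=3,interpolation=cv2.INTER_CUBIC))"
```

```text
time_s: 20.0
tcp_pos: [0.4244, 0.261, 0.1287]
tool_rot: [-2.046, -2.383, 0.003]
force: [0.2, -0.8, 1.9]
width: 0.0004
time_s: 20.62
tcp_pos: [0.4293, -0.0235, 0.1397]
tool_rot: [2.044, 2.382, 0.001]
force: [0.8, 0.2, 0.2]
width: 0.0003
t 20.62 tcp [ 0.4293 -0.0235  0.1397] w 0.0003 F [0.8 0.2 0.2]
[[-0.152  0.988  0.003]
 [ 0.988  0.152 -0.002]
 [-0.002  0.002 -1.   ]]
```

View pics/s21.png

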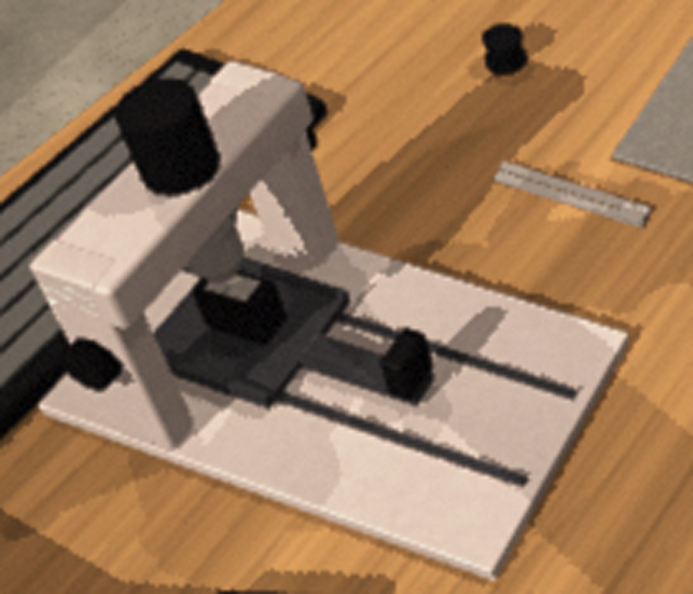

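View pics/t21.png

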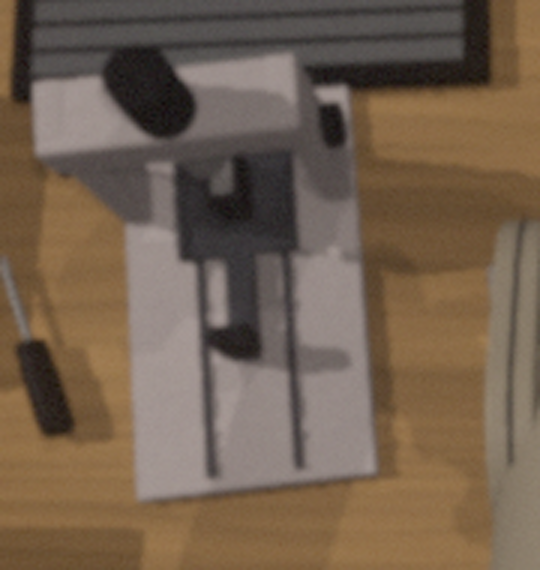

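```bash
python3 - <<'E'
from h import *
S=optics.camera('side');T=optics.camera('top')
t=lambda p:(60+(p[0]+.5)/3-.5,60+(p[1]+.5)/3-.5); s=lambda p:(30+(p[0]+.5)/3.3-.5,190+(p[1]+.5)/3.3-.5)
d=np.array([np.cos(np.radians(7)),np.sin(np.radians(7)),0])
for a,b in [((190,432),(180,260)),((308,420),(298,249))]:
    v=onplane(T,t(b),.028)-onplane(T,t(a),.028); print('top tray',v,v@d)
# bar/block by image registration
A=cv2.imread('pics/top0.png');B=T['color']
v=onplane(T,t((238,338)),.06)-onplane(T,t((244,510)),.06);print('block top',v,v@d)
for a,b,z in [((531,353),(349,296),.028),((464,470),(268,404),.028),((627,402),(432,340),.06),((617,432),(417,363),.06),((596,393),(402,329),.06)]:
    v=onplane(S,s(b),z)-onplane(S,s(a),z); print('side',v,v@d)
# registration of the block + bar patch in side: template match at full-res
s17=cv2.imread('pics/s18.png')
cur=cv2.imread('pics/s21.png')
tp=s17[380:475,570:640]
r=cv2.matchTemplate(cur,tp,cv2.TM_CCOEFF_NORMED);_,m,_,l=cv2.minMaxLoc(r);print(m,l)
v=onplane(S,s((l[0]+35,l[1]+48)),.042)-onplane(S,s((605,428)),.042);print('tm',v,v@d)
# steel
print('steel',onplane(S,s((236,288)),.062))
E
```

```text
top tray [0.13373868 0.01807306 0.        ] 0.13494436158461406
top tray [0.13336635 0.01585714 0.        ] 0.13430475414522094
block top [0.12670454 0.01332564 0.        ] 0.12738408640729285
side [0.13148664 0.01809829 0.        ] 0.1327121842649092
side [0.13397659 0.01862155 0.        ] 0.13524734200526348
side [ 1.29431227e-01  1.76312603e-02 -1.11022302e-16] 0.13061517657138072
side [1.32739092e-01 1.53722500e-02 1.11022302e-16] 0.13362308141897247
side [0.13124215 0.01635417 0.        ] 0.13225695840731438
0.7797372937202454 (374, 313)
tm [0.1334424  0.01585901 0.        ] 0.13438046727637162
steel [0.67530399 0.29676162 0.062     ]
```

```bash
python3 - <<'E'
from h import *
S=optics.camera('side')
a=cv2.imread('pics/side0.png')
a=cv2.resize(a[290:345,150:230],None,fx=8,fy=8,interpolation=cv2.INTER_CUBIC)
b=cv2.resize(S['color'][270:325,90:170],None,fx=8,fy=8,interpolation=cv2.INTER_CUBIC)
cv2.imwrite('pics/cmpa.png',a);cv2.imwrite('pics/cmpb.png',b)
E
```

```text
(no output)
```

View pics/cmpa.png

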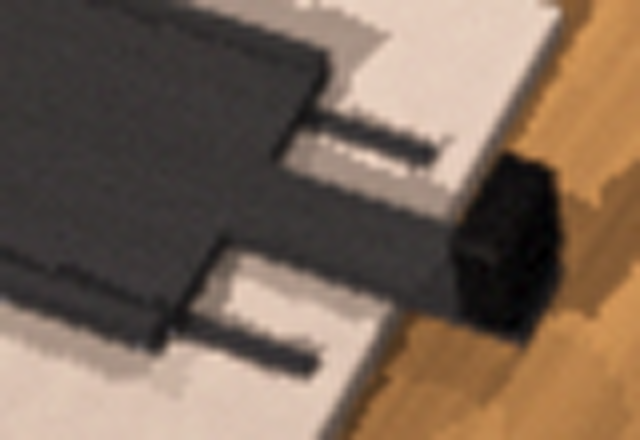

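View pics/cmpb.png

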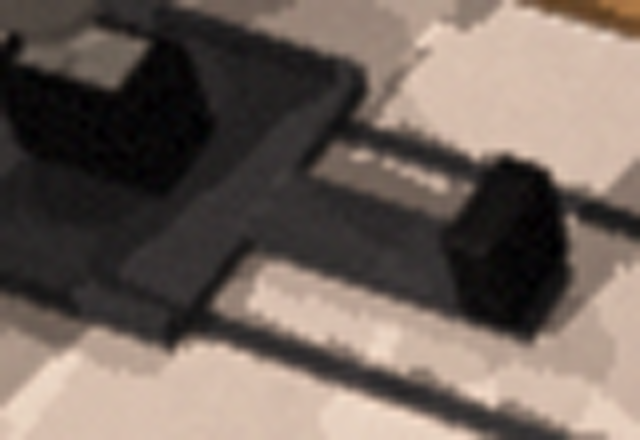

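```bash
python3 - <<'E'
from h import *
S=optics.camera('side');T=optics.camera('top')
t=lambda p:(60+(p[0]+.5)/3-.5,60+(p[1]+.5)/3-.5); s=lambda p:(30+(p[0]+.5)/3.3-.5,190+(p[1]+.5)/3.3-.5)
d=np.array([np.cos(np.radians(7)),np.sin(np.radians(7)),0])
for z in (0.012,0.0):
    print('front top',z,[onplane(T,t(p),z)@d for p in [(137,499),(377,474)]],'side',[onplane(S,s(p),z)@d for p in [(494,575),(630,334)]])
print('tray near top',[onplane(T,t(p),.026)@d for p in [(180,259),(298,248)]],'side',[onplane(S,s(p),.028)@d for p in [(349,296),(268,404)]])
print('back edge',[onplane(T,t(p),.012)@d for p in [(350,86)]],'side',[onplane(S,s(p),.012)@d for p in [(40,408)]])
print('block',onplane(T,t((238,330)),.06)@d)
# post front face foot: side (190,440) at z .012 = mic x 137.5
print('post foot',onplane(S,s((186,445)),.012)@d, onplane(S,s((168,443)),.012)@d)
b=cv2.resize(S['color'][260:330,40:120],None,fx=8,fy=8,interpolation=cv2.INTER_CUBIC)
cv2.imwrite('pics/post.png',b)
cv2.imwrite('pics/front.png',cv2.resize(S['color'][280:370,160:240],None,fx=6,fy=6,interpolation=cv2.INTER_CUBIC))
E
```

```text
front top 0.012 [np.float64(0.47996768723010674), np.float64(0.4785168295725536)] side [np.float64(0.47893588239092755), np.float64(0.48019975011745697)]
front top 0.0 [np.float64(0.4825129573512116), np.float64(0.4810453659410537)] side [np.float64(0.48367603640127343), np.float64(0.48495908645119934)]
tray near top [np.float64(0.6591271379297163), np.float64(0.657617870869038)] side [np.float64(0.6585377848359852), np.float64(0.6574898478289679)]
back edge [np.float64(0.7931394768384784)] side [np.float64(0.7975658614646346)]
block 0.5866184852872218
post foot 0.6962800533281698 0.7073788449252082
```

View pics/post.png

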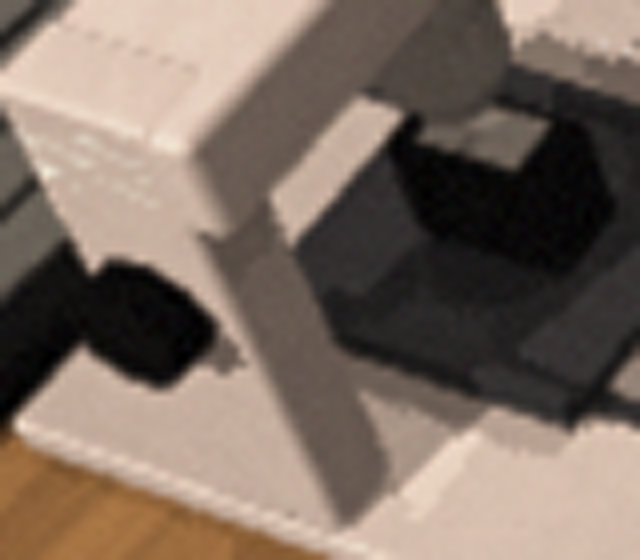

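View pics/front.png

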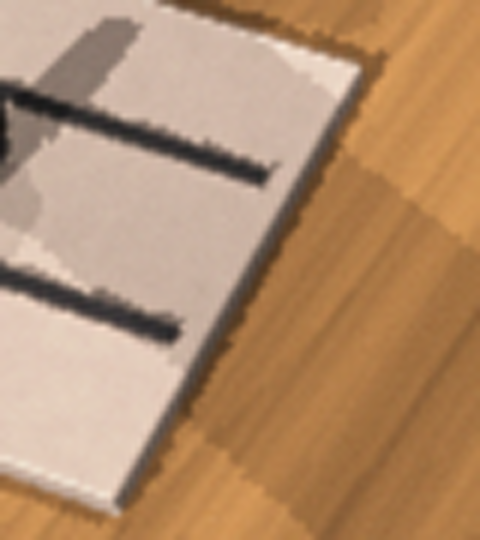

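```bash
python3 - <<'E'
from h import *
S=optics.camera('side'); T=optics.camera('top')
cv2.imwrite('pics/m_now.png',cv2.resize(S['color'][265:320,80:150],None,fx=10,fy=10,interpolation=cv2.INTER_CUBIC))
cv2.imwrite('pics/mt_now.png',cv2.resize(T['color'][100:155,110:165],None,fx=10,fy=10,interpolation=cv2.INTER_CUBIC))
E
```

```text
(no output)
```

View pics/m_now.png

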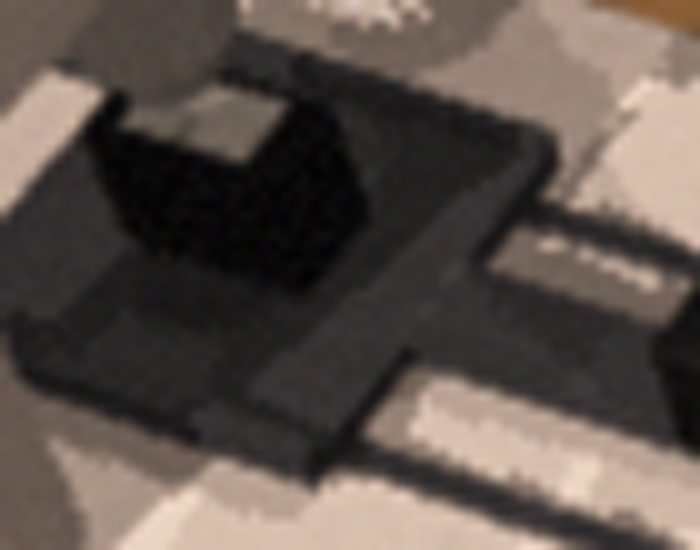

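View pics/mt_now.png

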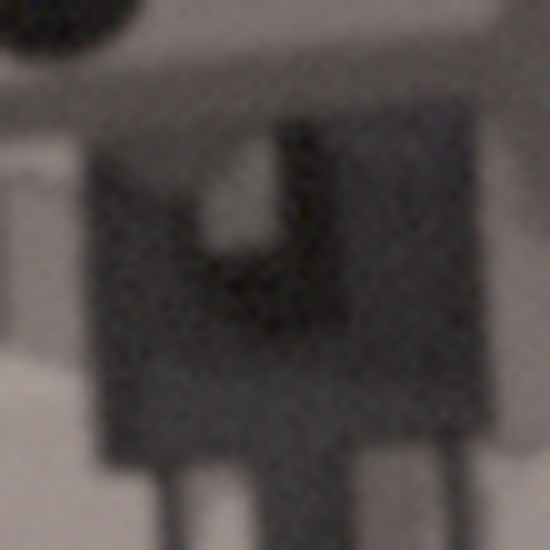

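```bash
python3 - <<'E'
from h import *
S=optics.camera('side');T=optics.camera('top')
s=lambda p:(80+(p[0]+.5)/10-.5,265+(p[1]+.5)/10-.5); t=lambda p:(110+(p[0]+.5)/10-.5,100+(p[1]+.5)/10-.5)
d=np.array([np.cos(np.radians(7)),np.sin(np.radians(7)),0]); n=np.array([-d[1],d[0],0])
tray=np.mean([onplane(T,t(p),.027) for p in [(105,465),(492,432)]],0)+.05*d
traS=np.mean([onplane(S,s(p),.028) for p in [(308,470),(550,150)]],0)+.05*d
m1=onplane(T,t((243,248)),.062)+.015*d
b=[onplane(S,s(p),.024) for p in [(140,243),(305,290),(370,215)]]
m2=(b[0]+b[2])/2
m3=(onplane(S,s((245,162)),.062)+onplane(S,s((290,95)),.062))/2+.015*d
print(tray,traS); print('dims',np.linalg.norm(b[0]-b[1]),np.linalg.norm(b[1]-b[2]))
for m in(m1,m2,m3): print(m.round(4),'rel top-tray',round((m-tray)@d,4),round((m-tray)@n,4),'rel side-tray',round((m-traS)@d,4),round((m-traS)@n,4))
E
```

```text
[0.67641987 0.29562652 0.027     ] [0.67792098 0.30124752 0.028     ]
dims 0.039996795513108085 0.02141455797106755
[0.6762 0.2952 0.062 ] rel top-tray -0.0003 -0.0004 rel side-tray -0.0024 -0.0058
[0.6779 0.2956 0.024 ] rel top-tray 0.0014 -0.0002 rel side-tray -0.0008 -0.0056
[0.68   0.2945 0.062 ] rel top-tray 0.0034 -0.0015 rel side-tray 0.0012 -0.0069
```

```bash
python3 -m inch '[{"translation":[0,0,-40],"rotation":[0,0,0]},{"translation":[0,0,-30],"rotation":[0,0,0]},{"translation":[0,0,0],"rotation":[0,0,0]},{"translation":[0,0,0],"rotation":[0,0,0]}]' 0; python3 - <<'E'
from h import *
s=say();S=optics.camera('side');cv2.imwrite('pics/s22.png',S['color'])
E
```

```text
time_s: 21.68
tcp_pos: [0.4283, -0.0209, 0.2082]
tool_rot: [-2.046, -2.384, 0.001]
force: [-0.5, -0.2, 0.6]
width: 0.0006
t 21.68 tcp [ 0.4283 -0.0209  0.2082] w 0.0006 F [-0.5 -0.2  0.6]
[[-0.152  0.988 -0.001]
 [ 0.988  0.152 -0.   ]
 [-0.    -0.001 -1.   ]]
```

View pics/s22.png

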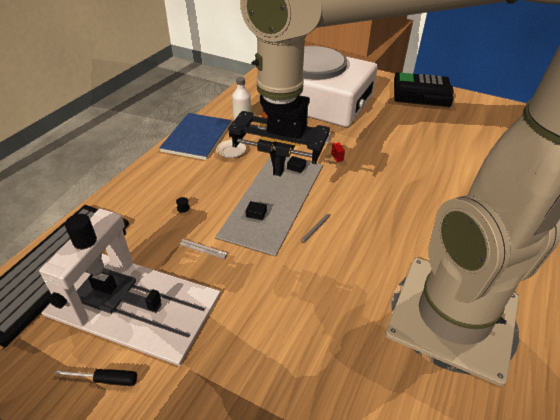

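The picture shows both blanks lying on the board at (257,211) and (296,164). The sample is under the lens at (103,284), the red look-alike at (338,152) is untouched, and the arm is clear. I'm handing the job in.

```bash
python3 -c "
from bench import close_job
print(close_job())"
```

```text
the job is handed in; nothing more can be done
None
```

I handed the job in at about 22 s. The sample mount is steel side up on the tray, and the carriage is home under the lens as far as I can measure. No verdict was reported.

**What I did**
- I tipped all three mounts over. The middle one showed the steel in both the wrist and side pictures; the other two were plain black.
- I gripped it by its ends (jaw reading 46 mm, matching its length) and turned it 90° further. I set it down on first contact, at about 7 N, and let go.
- I then pushed the carriage by its block until it stopped moving.

**Last checks**
- **Mount:** it stands upright, steel up. Its centre is within about 2 mm of the tray centre measured in the top view, or about 7 mm using the tray edges in the side view. The limit is 22 mm.
- **Carriage:** it moved only about 134 mm, because it seems to have started about 14 mm in rather than fully out. Measured from the base plate's front edge it now reads about 0.148 m (0.144 needed), give or take about 2 mm.
- **Blanks:** both lie on the board, and the red look-alike was not touched. The arm is clear of everything.

**Push force:** against the stop the reading rose to about 59 N sideways and 46 N upwards before I backed off, about 78 N in all. That is under the 120 N wrist limit. The force should have been on the fingertips, since by the dimensions the gripper body stayed about 20 mm clear of the microscope. I did not confirm with a picture that the body touched nothing, so the 40 N body limit is unconfirmed.

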